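Slide the tall stone tower into its display bay

TASK

Without picking it up or pinching it, push the tall stone tower low on its body so that it slides upright over the table into the empty wooden display bay, until it stands against or almost touching the bay's back wall. Push gently, never let it tip over, and leave the two short towers, the gem jar and the palm stone where they are; finish with the arm clear.

Things in the scene. Friction and masses are not known exactly. Their poses are not given: they have to be found in the camera images.
- tall_tower: the task's thing: upright six-sided polished tower of pale marble, 150 mm tall, loose, about 0.4 kg, ending in a point; foot 44 mm across corners, 38 mm across flats, narrowing only slightly to 39 mm across corners at 120 mm, then pointed; pushed below about 25 mm above the table it slides, pushed above 35 to 45 mm it tips over. Origin at the centre of its underside, z up along its axis; yaw is arbitrary
- short_tower_a: bystander: like the tall tower, same stone and foot, but 90 mm tall; stands free on the table. Origin at the centre of its underside
- short_tower_b: bystander: second 90 mm tower, standing inside the other wooden bay. Origin at the centre of its underside
- bay_empty: the empty display bay, fixed to the table: U-shaped fence of light wood without a floor, open at the side nearer the robot. Inside 76 mm wide and 65 mm deep; walls 10 mm thick, the side walls 20 mm high and the back wall 40 mm. Origin on the table at the middle of the open mouth; x points into the bay towards the back wall, y to its left, z up
- bay_empty_back (a point): point on the table at the middle of the empty bay's back wall (its inner face), 65 mm along the bay's x from the mouth; axes as the bay. The tall tower touching the wall has its centre 19 to 22 mm in front of it
- bay_full: an identical bay, fixed, that already holds a short tower; origin and axes as for the empty one. Which of the two is on the left varies
- gem_jar: bystander: round black gem jar, 33 mm across, 22 mm high, loose, between or near the bays. Origin at the centre of its underside
- palm_stone: bystander: flat reddish oval stone, 48x35x24 mm, loose. Origin at the centre of its underside
Mind the look-alikes: they are no part of the job. Leave any green look-alike of the tall_tower alone.

How it is judged:
On the way:
1. the tall tower is pushed by the fingers, standing on the table (contact force between the fingers and tall_tower above 0.2 N and distance of tall_tower from where it was at the start of the episode above 0.02 m and angle between tall_tower's own z axis and vertical below 0.2 rad), for 0.1 s.
At the end, for the whole second after the job is handed in: the tall tower stands on the table (tilt under 0.05 rad, at rest) between the side walls of the empty bay, with its axis at most 37 mm in front of the back wall (a gap of 15 to 18 mm at most); both short towers still stand (x of tall_tower in the frame of bay_empty_back between -0.037 and -0.01 m and y of tall_tower in the frame of bay_empty_back between -0.026 and 0.026 m and angle between tall_tower's own z axis and vertical below 0.05 rad and height (world z) of tall_tower below 0.005 m and linear speed of tall_tower below 0.01 m/s and angle between each of short_tower_a, short_tower_b's own z axis and vertical below 0.1 rad); the robot touches nothing.
It fails at once if the tall tower is lifted off the table (height (world z) of tall_tower above 0.01 m).
It fails at once if the tall tower is tipped by more than 0.35 rad (angle between tall_tower's own z axis and vertical above 0.35 rad).
It fails at once if the tall tower is pinched or pushed hard, with more than 20 N (contact force between the fingers and tall_tower above 20 N).
It fails at once if a short tower, the gem jar or the palm stone is moved by more than 20 mm (distance of any of short_tower_a, short_tower_b, gem_jar, palm_stone from where it was at the start of the episode above 0.02 m).
It also fails if it takes over 67 s, if anything falls off the work surface, if the arm or the gripper's body presses on something with over 40 N, if the wrist force passes 120 N, or if a joint passes its speed limit or range.

ROBOT

A 6-joint arm with a two-finger parallel gripper is mounted at the origin on a cart in front of the work surface, level with it; the furniture and walls round the work are solid. World frame = base frame: x ahead of the robot, y to its left, z up, the work surface at z = 0. Lengths are in m, angles in rad, forces in N, time in s.
With the tool pointing down it reaches from about 0.275 to 0.825 m from the base axis. Payload 5.2 kg.
Tool frame: the origin (TCP) lies midway between the tips of the shut fingers; the grasp point (between the pads) lies 19 mm behind it (arm.grasp_offset is the distance from the TCP to the grasp point, in m); z points along the fingers, x is the direction in which the jaws open and shut, and the axes are right-handed (so a half turn about z gives the same grasp; the last joint's range is limited). The gripper opens to 93 mm and grips with 3 to 60 N. Pads are 15 mm wide; open, the fingers measure 128 mm over their backs; the gripper's body (75 mm by 188 mm) begins 65 mm behind the grasp point.
Start: joints at [-1.311, 0.259, 1.535, -0, 1.348, -0.203], TCP at [0.246, -0.492, 0.187] pointing down, gripper open.
Joint ranges: [-3.14, 3.14], [-0.91, 2.08], [0.19, 2.58], [-1.22, 4.36], [0.22, 2.71], [-3.12, 3.12]. Speed limits (rad/s): [2.57, 2.57, 3.14, 3.14, 3.14, 3.14].

INTERFACE

Orientations are given as a 3x3 rotation matrix whose columns are the frame's x, y, z axes.
In Python, from bench import arm gives the robot as it stands. The module is installed in compiled form; this text tells all that it offers.
- The arm moves only by the tool apply_moves, never from a script. Its argument "increments" is a list of rows, each a list of 7 numbers: the shift along the tool's x, y, z in mm, then the turn, a rotation vector about the tool's x, y, z in degrees, then the opening, from -1 (shut) to 1 (fully open). A call has 1 to 10 rows; each row shifts and turns the commanded pose from where the row before left it, along the tool's axes as they then stand; what a row does not reach is not made up. A row lasts 1/8 s, in which the tool goes at most 62.5 mm and 10.7 degrees, less where a joint would pass 70% of its speed; a pose out of reach is approached as far as the arm can. A call with a gripper value outside its range is refused whole. The fingers move at their own pace and stop on an object; the grip force is fixed at half the most. Time passes only in rows, so rows that do not move let the fingers close. It gives the time, the measured TCP pose, the force and the opening at its end, in the units of the state.
- arm.read_state(): the state, without advancing time (a new reading comes with each control period).
- arm.get_image(name): name is "scene" or "top" or "wrist"; returns (picture, depth): 420x560x3 uint8, blue, green, red; 420x560 float32, m along the optical axis (not along the pixel's ray), 0 where there is no reading.
- arm.camera_model(name): a dict with "fov_y" (degrees; the focal length in pixels is half the picture's height over the tangent of half this angle, whatever the lens; pixels are square), "cx", "cy" (the principal point, pixels), "view" (4x4, takes a point from world to camera coordinates). Camera axes: x right, y up, looking along -z (the intrinsics and any distortion apply to the point x, -y, -z); pixel columns grow to the right and rows downward; lengths in m; the calibration is good to about 2 mm. A picture is of the moment at which its call begins: read the wrist's pose just before it. camera_model takes no time and is no camera call; for the wrist camera it gives the pose at the moment of the call.
- arm.close_job(): hands the job in, once; it reports no verdict.
The state is a dict: "t": time; "qpos": joint angles; "qvel": joint speeds; "effort": joint torques, N m; "eef_pos": TCP position; "ee_rot": TCP orientation; "force": force on the tool from outside, world axes, zero at the start; "moment": the same for the moment, N m; "finger_gap": opening from 0.0 (shut) to 1.0 (fully open).
Only numpy, scipy, OpenCV 4.12 (cv2) and the standard library are available. Lean on these libraries where they do the work, as an engineer would, in place of code of your own. Each camera call takes 0.05 s, during which the arm holds its last target.

## Working session

There is one attempt and no reset: what is moved stays moved. The work goes in short steps, Python scripts to look and compute and a tool call to move; the robot and the scene stay as the last step left them, time stands still between calls to the robot, and variables do not carry over. Pictures are saved under pics/ and viewed, and the job is handed in when it is done.

Besides the shell and the picture viewer there is one more tool, called after "Request:" as name(argument=value, ...) on one line, values as JSON. apply_moves: Moves the arm, as the interface text tells. Its arguments: {"type":"object","properties":{"increments":{"type":"array","items":{"type":"array","items":{"type":"number"}}}},"required":["increments"]}

```bash
mkdir -p pics
cat > h.py <<'E'
import numpy as np, cv2
from bench import arm
def grab(n,tag):
    m=arm.camera_model(n); im,d=arm.get_image(n)
    cv2.imwrite(f'pics/{tag}.png',im); np.savez(f'{tag}.npz',im=im,d=d,view=m['view'],fov=m['fov_y'],cx=m['cx'],cy=m['cy'])
    return im,d,m
class C:
    def __init__(s,tag):
        z=np.load(tag+'.npz'); s.im=z['im'];s.d=z['d'];s.V=z['view'];s.f=210/np.tan(np.radians(z['fov'])/2);s.cx=float(z['cx']);s.cy=float(z['cy'])
        s.T=np.linalg.inv(s.V)
    def depth(s,u,v):
        z=s.d[int(v),int(u)]; return (s.T@[ (u-s.cx)/s.f*z, -(v-s.cy)/s.f*z, -z,1])[:3]
    def plane(s,u,v,h=0):
        r=s.T[:3,:3]@[(u-s.cx)/s.f,-(v-s.cy)/s.f,-1]; o=s.T[:3,3]; return o+r*(h-o[2])/r[2]
    def px(s,p):
        q=s.V@np.append(p,1); return s.cx+s.f*q[0]/-q[2], s.cy-s.f*q[1]/-q[2]
E
python3 - <<'E'
from h import *
for n in('scene','top'):
    im,d,m=grab(n,n+'0'); print({k:v for k,v in m.items()})
print(arm.read_state())
E
```

```text
{'fov_y': 45.97743553422766, 'cx': 282.49179770187123, 'cy': 211.0604209952102, 'view': array([[-0.84262251, -0.53838185,  0.01150138,  0.49182785],
       [ 0.32711606, -0.49477062,  0.8051069 , -0.23224259],
       [-0.4277644 ,  0.68216348,  0.59301821, -1.16202249],
       [ 0.        ,  0.        ,  0.        ,  1.        ]])}
{'fov_y': 50.17667972189719, 'cx': 286.6369970932659, 'cy': 206.69953229568353, 'view': array([[-0.00949747, -0.99948844, -0.03053951,  0.02155239],
       [ 0.98530488, -0.01456266,  0.17018288, -0.56441584],
       [-0.17054056, -0.02847442,  0.98493915, -1.03112681],
       [ 0.        ,  0.        ,  0.        ,  1.        ]])}
{'t': 0.1, 'qpos': array([-1.31083450e+00,  2.59269401e-01,  1.53595966e+00, -1.51816978e-05,
        1.34802496e+00, -2.02811649e-01]), 'qvel': array([-0.00023431, -0.00135394, -0.00152809, -0.00054401,  0.00115255,
        0.00028419]), 'effort': array([ 1.09754386e-03, -4.38212478e+01, -2.84643173e+01,  7.20274681e-02,
        3.61455220e-02, -4.70629402e-05]), 'eef_pos': array([ 0.24540328, -0.49160357,  0.1860069 ]), 'ee_rot': array([[ 4.46434229e-01, -8.94816341e-01, -4.41354460e-04],
       [-8.94814965e-01, -4.46434333e-01,  1.60174468e-03],
       [-1.63030309e-03, -3.20143074e-04, -9.99998620e-01]]), 'force': array([ 0.1858602 ,  0.32931453, -1.11687288]), 'moment': array([-0.0214829 , -0.00035417, -0.00745051]), 'finger_gap': 1.0000990922520254}
```

View pics/scene0.png

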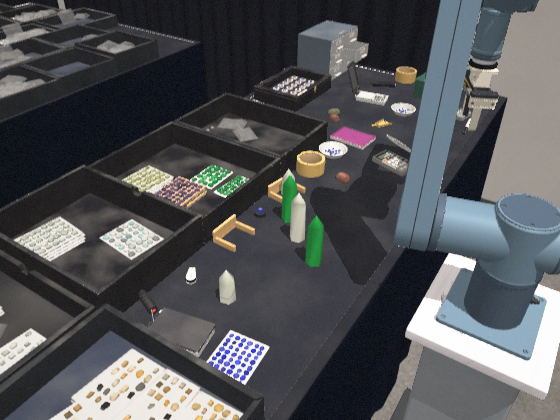

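View pics/top0.png

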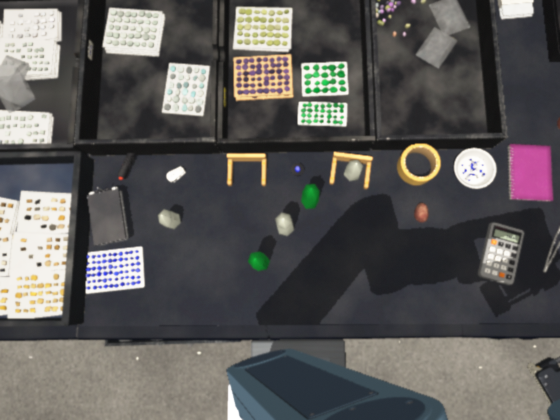

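Candidates in the top view:
- The pale tower at (285,223) is the likely tall tower.
- The towers at (310,195) and (258,260) are green look-alikes.
- The tower at (168,218) is short tower a.
- The tower at (352,168) is short tower b, in the full bay.

The empty bay is at (247,168). Next I check these in an enlarged crop.

Run:
```python
from h import *
c=C('top0'); s=C('scene0')
cv2.imwrite('pics/topc.png',cv2.resize(c.im[140:285,200:390],None,fx=4,fy=4,interpolation=cv2.INTER_CUBIC))
cv2.imwrite('pics/scenec.png',cv2.resize(s.im[160:310,180:350],None,fx=4,fy=4,interpolation=cv2.INTER_CUBIC))
```

```text
(no output)
```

View pics/topc.png

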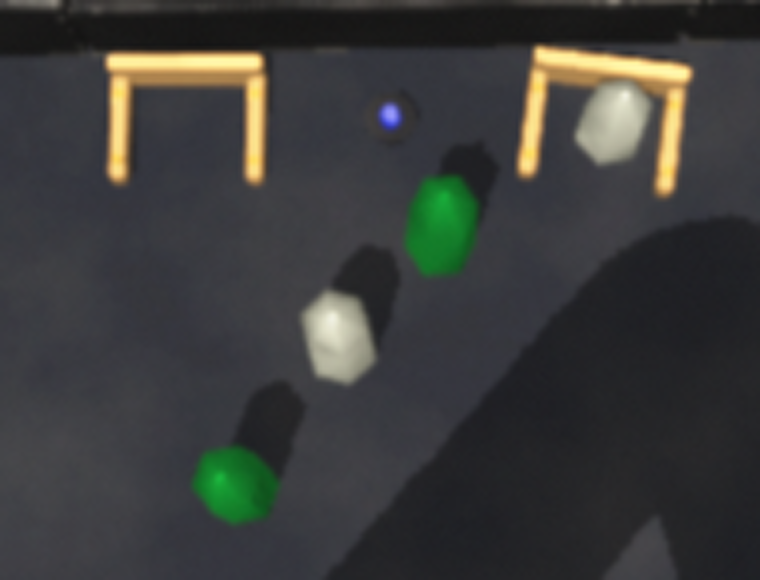

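View pics/scenec.png

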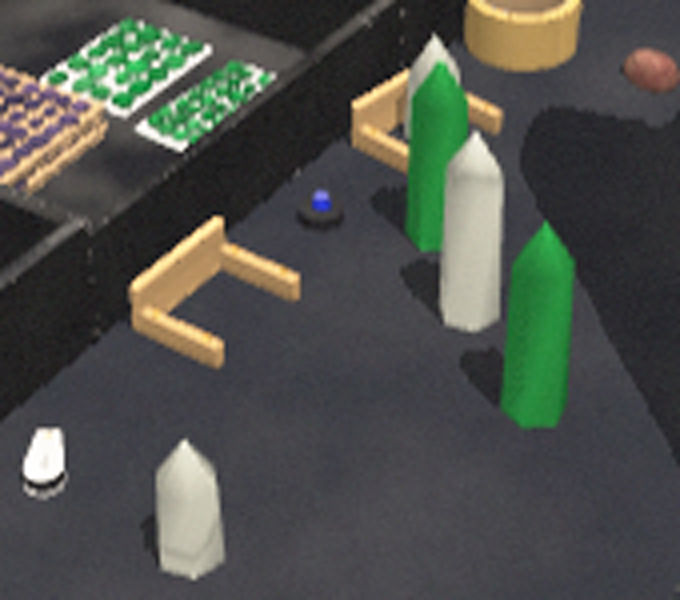

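Run:
```python
from h import *
def cloud(c,u0,u1,v0,v1):
    v,u=np.mgrid[v0:v1,u0:u1]; z=c.d[v,u]; k=z>0
    u,v,z=u[k],v[k],z[k]
    P=np.c_[(u-c.cx)/c.f*z,-(v-c.cy)/c.f*z,-z,np.ones(len(z))]@c.T.T
    return P[:,:3],c.im[v,u].astype(int)
T=C('top0');S=C('scene0')
R={'tall':((270,302,205,242),(286,310,185,250)),'gfar':((298,325,180,212),(278,300,170,226)),'gnear':((245,275,248,275),(303,328,212,270)),'sa':((155,185,205,232),(215,240,265,308)),'sb':((342,366,158,184),(280,300,167,195)),
'jar':((286,308,160,180),(250,270,202,220)),'palm':((412,430,202,222),(334,352,170,184))}
for n,(a,b) in R.items():
    for c,r,l in((T,a,'top'),(S,b,'sc')):
        P,I=cloud(c,*r)
        k=(P[:,2]>0.008)
        P,I=P[k],I[k]; 
        if len(P)==0: print(n,l,'none');continue
        print(n,l,len(P),'zmax',P[:,2].max().round(3),'x',P[:,0].min().round(3),P[:,0].max().round(3),'y',P[:,1].min().round(3),P[:,1].max().round(3),'top',P[P[:,2].argmax()].round(3))
# bay: top crop /4 + (200,140)
print('table check',T.depth(230,230),T.depth(310,240))
for nm,(u,v),h in [('Lmouth out',(107,180),.0),('Lmouth in top',(130,177),.02),('Rmouth in top',(246,177),.02),('Lback in top',(130,76),.02),('Rback in top',(246,76),.02),
 ('backTopL',(107,55),.04),('backTopR',(264,55),.04),('backTopfrontL',(107,74),.04),('backTopfrontR',(264,72),.04)]:
    print(nm,T.plane(200+u/4-.4,140+v/4-.4,h).round(4), T.depth(200+u/4,140+v/4).round(3))
for nm,(u,v) in [('tip',(338,322))]:
    print(T.plane(200+u/4,140+v/4,.15), S.plane(180+477/4,160+135/4,.15))
```

```text
tall top 300 zmax 0.151 x 0.5 0.54 y 0.0 0.039 top [0.522 0.022 0.151]
tall sc 984 zmax 0.148 x 0.439 0.643 y -0.184 0.106 top [0.521 0.027 0.148]
gfar top 352 zmax 0.154 x 0.568 0.603 y -0.075 -0.02 top [ 0.585 -0.04   0.154]
gfar sc 954 zmax 0.149 x 0.507 0.72 y -0.269 0.047 top [ 0.58  -0.029  0.149]
gnear top 296 zmax 0.153 x 0.416 0.455 y 0.06 0.119 top [0.437 0.08  0.153]
gnear sc 744 zmax 0.15 x 0.414 0.506 y 0.019 0.109 top [0.434 0.086 0.15 ]
sa top 293 zmax 0.093 x 0.523 0.562 y 0.285 0.323 top [0.539 0.303 0.093]
sa sc 425 zmax 0.088 x 0.519 0.562 y 0.291 0.332 top [0.541 0.309 0.088]
sb top 355 zmax 0.093 x 0.627 0.691 y -0.183 -0.124 top [ 0.658 -0.147  0.093]
sb sc 440 zmax 0.149 x 0.52 0.72 y -0.28 0.027 top [ 0.58  -0.029  0.149]
jar top 137 zmax 0.026 x 0.651 0.683 y -0.027 0.004 top [ 0.664 -0.009  0.026]
jar sc 74 zmax 0.023 x 0.65 0.716 y -0.039 0.011 top [ 0.67  -0.008  0.023]
palm top 209 zmax 0.03 x 0.531 0.575 y -0.33 -0.298 top [ 0.55 -0.31  0.03]
palm sc 81 zmax 0.024 x 0.529 0.576 y -0.323 -0.294 top [ 0.552 -0.313  0.024]
table check [ 0.51634732  0.15914227 -0.0033635 ] [ 0.48841235 -0.0411075  -0.00069844]
Lmouth out [0.6325 0.1694 0.    ] [0.631 0.168 0.004]
Lmouth in top [0.6297 0.1516 0.02  ] [ 0.634  0.154 -0.002]
Rmouth in top [0.6285 0.0788 0.02  ] [0.632 0.08  0.   ]
Lback in top [0.6951 0.1523 0.02  ] [0.694 0.151 0.019]
Rback in top [0.6937 0.0788 0.02  ] [0.693 0.078 0.02 ]
backTopL [0.7031 0.1638 0.04  ] [0.714 0.169 0.002]
backTopR [0.7013 0.0659 0.04  ] [0.712 0.068 0.   ]
backTopfrontL [0.6909 0.1636 0.04  ] [ 0.702  0.169 -0.001]
backTopfrontR [0.6904 0.0659 0.04  ] [0.701 0.068 0.   ]
[0.5168203  0.01670247 0.15      ] [0.51746036 0.0266002  0.15      ]
```

```bash
cat > s.py <<'E'
import numpy as np, itertools
G=[(.435,.084),(.582,-.034)]
def boxpts():
    s=np.r_[np.arange(84,260,12)]/1e3; x=np.linspace(-94,94,17)/1e3; y=np.linspace(-37.5,37.5,7)/1e3
    return np.array(list(itertools.product(x,y,s)))
B=boxpts()
def fing(w): return np.array(list(itertools.product(np.linspace(-w,w,5),[-.0075,.0075],np.linspace(0,.084,5))))
F=fing(.028)
def clear(P,c,r=.022,h=.152):
    d=np.hypot(P[:,0]-c[0],P[:,1]-c[1])-r; dz=P[:,2]-h
    return np.min(np.where(dz>0,np.hypot(np.maximum(d,0),dz),d))
def rot(th,al,ro):
    # z axis tilt th, azimuth al; ro roll: x axis rotated from horizontal-perp
    az=np.array([np.sin(th)*np.cos(al),np.sin(th)*np.sin(al),-np.cos(th)])
    h=np.array([np.sin(al),-np.cos(al),0.])  # horizontal perp
    k=np.cross(az,h)
    x=np.cos(ro)*h+np.sin(ro)*k
    return np.c_[x,np.cross(az,x),az]
def ev(R,tower,d,z=.012,back=.031):
    t=np.r_[tower-back*d,z]
    PB=B@R.T+t; PF=F@R.T+t
    g=min(min(clear(PB,g),clear(PF,g)) for g in G)
    return g,clear(PB,tower),PB[:,2].min()
if __name__=='__main__':
    D=np.radians
    T0=np.array([.521,.023]);M=np.array([.60,.114]);E=np.array([.67,.1155])
    for name,a,b in(('A',T0,M),('B',M,E)):
        d=(b-a)/np.linalg.norm(b-a); ph=np.degrees(np.arctan2(d[1],d[0])); print(name,ph)
        res=[]
        for th in range(20,61,5):
          for al in range(-90,136,15):
            for ro in range(-90,90,15):
                R=rot(D(th),D(al),D(ro)); m=[]
                for k in np.linspace(0,1,5):
                    m.append(ev(R,a+k*(b-a),d))
                m=np.array(m).min(0)
                res.append((min(m[0],m[1]+.005,m[2]),th,al,ro,*m.round(3)))
        res.sort(reverse=True)
        for r in res[:25]: print(np.round(r,3))
E
python3 s.py
```

```text
A 49.03771062097714
[-1.46e-01  6.00e+01  1.35e+02  0.00e+00 -2.20e-02  3.00e-02 -1.46e-01]
[-1.46e-01  6.00e+01  1.20e+02  0.00e+00 -2.00e-02  2.20e-02 -1.46e-01]
[-1.46e-01  6.00e+01  9.00e+01  0.00e+00 -1.90e-02  9.00e-03 -1.46e-01]
[-1.46e-01  6.00e+01  7.50e+01  0.00e+00 -1.90e-02  4.00e-03 -1.46e-01]
[-1.46e-01  6.00e+01  6.00e+01  0.00e+00 -7.00e-03  2.00e-03 -1.46e-01]
[-1.46e-01  6.00e+01  4.50e+01  0.00e+00 -2.00e-03  1.00e-03 -1.46e-01]
[-1.46e-01  6.00e+01  3.00e+01  0.00e+00 -2.10e-02  3.00e-03 -1.46e-01]
[-1.46e-01  6.00e+01  1.50e+01  0.00e+00 -1.70e-02  7.00e-03 -1.46e-01]
[-1.46e-01  6.00e+01  0.00e+00  0.00e+00 -2.00e-02  1.20e-02 -1.46e-01]
[-1.46e-01  6.00e+01 -1.50e+01  0.00e+00 -2.20e-02  1.90e-02 -1.46e-01]
[-1.46e-01  6.00e+01 -3.00e+01  0.00e+00 -2.20e-02  2.60e-02 -1.46e-01]
[-1.46e-01  6.00e+01 -4.50e+01  0.00e+00 -2.00e-02  3.40e-02 -1.46e-01]
[-1.46e-01  6.00e+01 -6.00e+01  0.00e+00 -2.00e-02  4.20e-02 -1.46e-01]
[-1.46e-01  6.00e+01 -7.50e+01  0.00e+00 -2.10e-02  4.90e-02 -1.46e-01]
[-1.46e-01  6.00e+01 -9.00e+01  0.00e+00 -2.10e-02  5.50e-02 -1.46e-01]

[... 1840 characters left out ...]
1  1.05e+02  0.00e+00  4.20e-02  4.00e-02 -1.46e-01]
[-1.63e-01  5.50e+01  1.35e+02  0.00e+00 -0.00e+00  4.70e-02 -1.63e-01]
[-1.63e-01  5.50e+01  1.20e+02  0.00e+00  1.50e-02  4.00e-02 -1.63e-01]
[-1.63e-01  5.50e+01  1.05e+02  0.00e+00  3.70e-02  3.30e-02 -1.63e-01]
[-1.63e-01  5.50e+01  9.00e+01  0.00e+00  6.40e-02  2.50e-02 -1.63e-01]
[-1.63e-01  5.50e+01  7.50e+01  0.00e+00  8.90e-02  1.70e-02 -1.63e-01]
[-1.63e-01  5.50e+01  6.00e+01  0.00e+00  9.30e-02  9.00e-03 -1.63e-01]
[-1.63e-01  5.50e+01  4.50e+01  0.00e+00  9.80e-02  3.00e-03 -1.63e-01]
[-1.63e-01  5.50e+01  3.00e+01  0.00e+00  9.50e-02 -2.00e-03 -1.63e-01]
[-1.63e-01  5.50e+01  1.50e+01  0.00e+00  6.70e-02 -4.00e-03 -1.63e-01]
```

```bash
sed -i 's|return np.array(list(itertools.product(x,y,s)))|return np.array(list(itertools.product(x,y,-s)))|; s|np.linspace(0,.084,5))))|np.linspace(0,-.084,5))))|' s.py
python3 s.py
python3 - <<'E'
from h import *
im,d,m=grab('wrist','w0')
s=C('scene0'); cv2.imwrite('pics/grip.png',cv2.resize(s.im[0:160,400:560],None,fx=3.7,fy=3.7,interpolation=cv2.INTER_CUBIC))
E
```

```text
A 49.03771062097714
[ 5.0e-03  4.5e+01  4.5e+01 -9.0e+01  2.4e-02  2.0e-03  5.0e-03]
[ 5.0e-03  4.5e+01  3.0e+01 -9.0e+01  7.0e-03  0.0e+00  5.0e-03]
[ 5.0e-03  4.5e+01  6.0e+01 -9.0e+01  5.0e-03  2.0e-03  5.0e-03]
[ 0.0e+00  4.5e+01  4.5e+01  7.5e+01  1.6e-02 -0.0e+00  0.0e+00]
[ 0.0e+00  4.5e+01  4.5e+01 -7.5e+01  2.0e-03 -0.0e+00  0.0e+00]
[0.0e+00 4.5e+01 3.0e+01 7.5e+01 4.0e-03 0.0e+00 0.0e+00]
[-2.0e-03  4.5e+01  6.0e+01 -7.5e+01 -2.0e-03 -0.0e+00  0.0e+00]
[-3.0e-03  4.5e+01  4.5e+01  6.0e+01 -3.0e-03  1.0e-03  1.0e-03]
[-3.0e-03  4.0e+01  6.0e+01 -9.0e+01  5.0e-03 -8.0e-03  1.6e-02]
[-4.0e-03  4.0e+01  4.5e+01 -9.0e+01  2.4e-02 -9.0e-03  1.6e-02]
[-4.0e-03  4.0e+01  4.5e+01  6.0e+01 -4.0e-03 -7.0e-03  1.2e-02]
[-5.0e-03  4.0e+01  3.0e+01 -9.0e+01  7.0e-03 -1.0e-02  1.6e-02]
[-6.0e-03  4.0e+01  3.0e+01  7.5e+01  9.0e-03 -1.1e-02  1.2e-02]
[-6.0e-03  4.0e+01  6.0e+01 -7.5e+01  1.0e-03 -1.1e-02  1.2e-02]
[-6.0e-03  5.0e+01  4.5e+01 -9.0e+01  2.5e-02  1.3e-02 -6.0e-03]
[-6.0e-03  5.0e+01  3.0e+01 -9.0e+01  7.0e-03  1.1e-02 -6.0e-03]
[-6.0e-03  5.0e+01  6.0e+01 -9.0e+01  5.0e-03  
[... 1483 characters left out ...]
e+01 -6.0e+01 -1.5e+01  1.8e-02  3.6e-02  2.0e-02]
[ 1.7e-02  6.0e+01 -6.0e+01  0.0e+00  1.7e-02  4.7e-02  2.2e-02]
[ 1.7e-02  4.0e+01 -7.5e+01 -4.5e+01  2.5e-02  1.3e-02  1.7e-02]
[ 1.6e-02  4.0e+01 -7.5e+01  0.0e+00  2.5e-02  1.1e-02  5.2e-02]
[ 1.6e-02  4.5e+01 -7.5e+01  1.5e+01  3.6e-02  1.1e-02  2.9e-02]
[ 1.6e-02  5.0e+01 -9.0e+01  1.5e+01  7.0e-02  1.1e-02  2.0e-02]
[ 1.6e-02  4.0e+01 -6.0e+01 -4.5e+01  1.6e-02  1.7e-02  1.7e-02]
[ 1.6e-02  4.5e+01 -6.0e+01 -1.5e+01  1.6e-02  2.9e-02  2.9e-02]
[ 1.6e-02  3.5e+01 -6.0e+01 -4.5e+01  1.6e-02  1.1e-02  2.7e-02]
[ 1.5e-02  4.5e+01 -9.0e+01  0.0e+00  5.2e-02  1.0e-02  4.5e-02]
[ 1.5e-02  4.5e+01 -7.5e+01 -3.0e+01  3.4e-02  2.3e-02  1.5e-02]
```

View pics/grip.png

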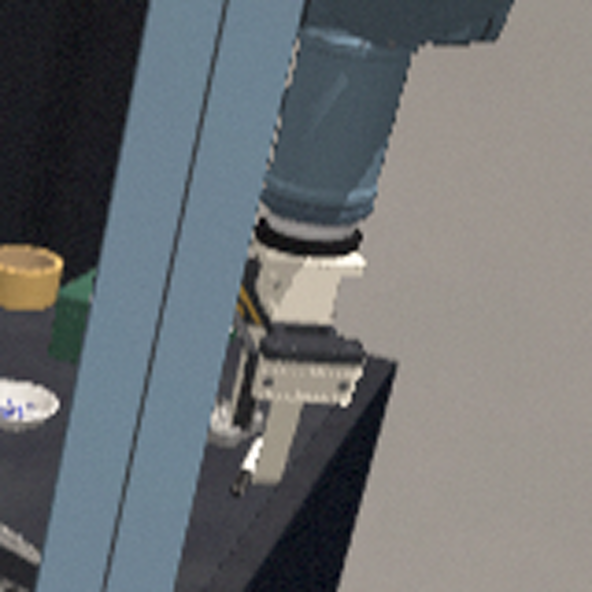

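View pics/w0.png

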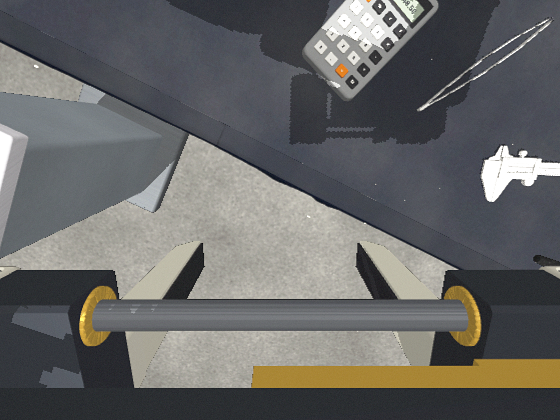

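```bash
cat > s2.py <<'E'
import numpy as np, itertools
from s import rot,clear,G
ip=itertools.product
slab=np.array(list(ip(np.linspace(-.094,.094,13),np.linspace(-.0375,.0375,5),-np.array([.084,.1,.125,.15]))))
an=np.linspace(0,2*np.pi,16,endpoint=False)
cyl=np.array([(.05*np.cos(a),.05*np.sin(a),-s) for a in an for s in np.arange(.15,.36,.02)])
def model(o):
    # o: contact finger offset; 0 => nearly shut (half width 28)
    fx=[0-.028,-.014,0,.014,.028] if o==0 else [o-.009,o+.009,-o-.009,-o+.009]
    f=np.array(list(ip(fx,[-.0085,.0085],-np.linspace(0,.084,6))))
    P=np.r_[slab,cyl,f]; P=P-[o,0,0]; return P,len(slab)+len(cyl)
D=np.radians
def best(a,b,top=6,ths=range(20,61,5),z=.012,back=.031,free=False):
    d=(b-a)/np.linalg.norm(b-a); ph=int(round(np.degrees(np.arctan2(d[1],d[0])))); res=[]
    for o in(-.055,0,.055):
        P,nb=model(o)
        for th in ths:
            for al in range(ph-75,ph+76,15):
                for ro in (range(-90,91,15) if 1 else [0]):
                    R=rot(D(th),D(al),D(ro)); Q=P@R.T
                    g=t=9
                    for k in np.linspace(0,1,5):
                        tw=a+k*(b-a); X=Q+np.r_[tw-back*d,z]
                        g=min(g,min(clear(X,c) for c in G)); 
                        if g<.004: break
                    if g<.004: continue
                    t=clear(X[:nb],b)
                    if t<0.0: continue
                    # other finger vs tower
                    if o and clear(X[nb:][:],b)<-.0: pass
                    zm=(X[:nb,2]).min(); 
                    zf=X[nb:,2].min()
                    if zm<.012 or zf<.0: continue
                    res.append((min(g,t+.008,zm),o,th,al,ro,g,t,zm,zf))
    res.sort(reverse=True); return ph,res[:top]
if __name__=='__main__':
    T0=np.array([.521,.023])
    for ph in range(-20,111,10):
        for L in(.03,.07,):
            p,r=best(T0,T0+L*np.array([np.cos(D(ph)),np.sin(D(ph))]),3)
            print(ph,L); [print('   ',np.round(x,3)) for x in r]
E
time python3 s2.py
```

```text
-20 0.03
    [2.1e-02 0.0e+00 6.0e+01 5.5e+01 0.0e+00 2.1e-02 4.0e-02 2.2e-02 5.0e-03]
    [ 1.6e-02 -5.5e-02  6.0e+01  4.0e+01 -9.0e+01  1.6e-02  9.0e-03  2.0e-02
  4.0e-03]
    [1.6e-02 5.5e-02 6.0e+01 4.0e+01 9.0e+01 1.6e-02 9.0e-03 2.0e-02 4.0e-03]
-20 0.07
    [ 1.4e-02 -5.5e-02  6.0e+01  2.5e+01  0.0e+00  1.4e-02  5.4e-02  2.2e-02
  5.0e-03]
    [ 1.3e-02 -5.5e-02  5.5e+01  2.5e+01  0.0e+00  1.3e-02  4.7e-02  2.9e-02
  5.0e-03]
    [ 1.0e-02 -5.5e-02  5.0e+01  2.5e+01  0.0e+00  1.0e-02  4.0e-02  3.7e-02
  5.0e-03]
-10 0.03
    [2.2e-02 0.0e+00 6.0e+01 5.0e+01 0.0e+00 2.5e-02 4.8e-02 2.2e-02 5.0e-03]
    [1.9e-02 0.0e+00 5.5e+01 5.0e+01 0.0e+00 1.9e-02 4.1e-02 2.9e-02 5.0e-03]
    [ 1.8e-02 -5.5e-02  6.0e+01  3.5e+01 -9.0e+01  1.8e-02  1.5e-02  2.0e-02
  4.0e-03]
-10 0.07
    [ 1.6e-02 -5.5e-02  6.0e+01  2.0e+01  0.0e+00  1.6e-02  5.9e-02  2.2e-02
  5.0e-03]
    [ 1.3e-02 -5.5e-02  5.5e+01  2.0e+01  0.0e+00  1.3e-02  5.3e-02  2.9e-02
  5.0e-03]
    [ 1.1e-02 -5.5e-02  5.0e+01  2.0e+01  0.0e+00  1.1e-02  4.6e-02  3.7e-02
  5.0e-03]
0 0.03
    [2.0e-02 5.5e-02 6.0e+01 4.5e+01 9.0e
[... 5472 characters left out ...]
2 -5.5e-02  6.0e+01  5.5e+01 -9.0e+01  1.2e-02  1.5e-02  2.0e-02
  4.0e-03]
    [ 9.0e-03 -5.5e-02  6.0e+01  4.0e+01 -9.0e+01  9.0e-03  9.0e-03  2.0e-02
  4.0e-03]
110 0.03
    [1.3e-02 5.5e-02 5.5e+01 8.0e+01 7.5e+01 1.3e-02 8.0e-03 2.1e-02 3.0e-03]
    [1.3e-02 5.5e-02 5.5e+01 6.5e+01 7.5e+01 1.8e-02 5.0e-03 2.1e-02 3.0e-03]
    [1.3e-02 5.5e-02 6.0e+01 8.0e+01 7.5e+01 1.8e-02 1.9e-02 1.3e-02 3.0e-03]
110 0.07
    [1.0e-02 5.5e-02 6.0e+01 5.0e+01 9.0e+01 1.0e-02 9.0e-03 2.0e-02 4.0e-03]
    [ 1.0e-02 -5.5e-02  6.0e+01  5.0e+01 -9.0e+01  1.0e-02  9.0e-03  2.0e-02
  4.0e-03]
    [6.0e-03 5.5e-02 6.0e+01 8.0e+01 7.5e+01 6.0e-03 1.9e-02 1.3e-02 3.0e-03]
real	1m9.389s
user	1m8.524s
sys	0m0.064s
```

```bash
cat > s3.py <<'E'
import numpy as np, itertools
from s import rot
from s2 import slab,cyl,ip
D=np.radians
O=np.array([(.435,.084,.022,.152),(.582,-.034,.022,.152),(.658,-.148,.022,.093),(.667,-.011,.017,.026)])
def cl(X,c):
    d=np.hypot(X[:,0]-c[0],X[:,1]-c[1])-c[2]; dz=X[:,2]-c[3]
    return np.min(np.where(dz>0,np.hypot(np.maximum(d,0),dz),d))
def model(o):
    fx=[-.028,-.014,0,.014,.028] if o==0 else [o-.009,o+.009]
    f=np.array(list(ip(fx,[-.0085,.0085],-np.linspace(0,.084,8))))
    of=f*0 if o==0 else f-[2*o,0,0]
    return slab-[o,0,0],cyl-[o,0,0],f-[o,0,0],(of-[o,0,0] if o else np.zeros((0,3)))
Ms={o:model(o) for o in(-.055,-.03,0,.03,.055)}
def ev(a,b,o,th,al,ro,z=.012,back=.031,n=5):
    d=(b-a)/np.linalg.norm(b-a); R=rot(D(th),D(al),D(ro))
    S,Cy,F,OF=[m@R.T for m in Ms[o]]
    g=9; X=np.r_[S,Cy,F,OF]; nt=np.r_[S,Cy,OF]
    for k in np.linspace(0,1,n):
        t=np.r_[a+k*(b-a)-back*d,z]
        for c in O:
            g=min(g,cl(X+t,c))
            if g<.005: return None
    t=np.r_[b-back*d,z]; tw=cl(nt+t,(b[0],b[1],.022,.152))
    zm=np.r_[S,Cy][:,2].min()+z; zf=min(F[:,2].min(),OF[:,2].min() if len(OF) else 9)+z
    if tw<.004 or zm<.015 or zf<.001: return None
    return min(g,tw+.005,zm),o,th,al,ro,g,tw,zm,zf
def best(a,b,top=3):
    d=(b-a); ph=np.degrees(np.arctan2(d[1],d[0])); r=[]
    for o in Ms:
      for th in(25,32,40,48):
        for al in range(-75,91,15):
          if abs(al-ph)>75: continue
          for ro in(-30,-15,0,15,30):
            e=ev(a,b,o,th,al,ro)
            if e: r.append(e)
    r.sort(reverse=True); return r[:top]
if __name__=='__main__':
    T0=np.array([.521,.023]);out=[]
    for W2 in [np.array([.6,.115])]:
      r=best(T0,W2); print('direct',[np.round(x,3) for x in r])
      for x in np.arange(.52,.621,.02):
        for y in (.023,.04,.055,.07,.085,.1,.115):
          W=np.array([x,y])
          if np.linalg.norm(W-T0)<.01 or np.linalg.norm(W-W2)<.01: continue
          r1=best(T0,W,1)
          if not r1: continue
          r2=best(W,W2,1)
          if not r2: continue
          out.append((min(r1[0][0],r2[0][0]),W,r1[0],r2[0]))
    out.sort(key=lambda q:-q[0])
    for q in out[:12]: print(round(q[0],3),q[1],'\n  ',np.round(q[2],3),'\n  ',np.round(q[3],3))
    print('B',[np.round(x,3) for x in best(np.array([.6,.115]),np.array([.672,.1155]),8)])
E
time timeout 560 python3 s3.py
```

```text
direct []
B [array([ 4.0e-02,  5.5e-02,  4.8e+01, -4.5e+01,  0.0e+00,  5.6e-02,
        3.7e-02,  4.0e-02,  6.0e-03]), array([ 3.6e-02,  5.5e-02,  4.8e+01, -6.0e+01,  0.0e+00,  7.0e-02,
        3.1e-02,  4.0e-02,  6.0e-03]), array([ 3.4e-02,  5.5e-02,  4.8e+01, -4.5e+01,  1.5e+01,  4.7e-02,
        3.2e-02,  3.4e-02,  4.0e-03]), array([ 3.3e-02,  5.5e-02,  4.0e+01, -3.0e+01,  0.0e+00,  3.3e-02,
        3.1e-02,  5.2e-02,  7.0e-03]), array([ 3.3e-02,  5.5e-02,  4.8e+01, -3.0e+01,  0.0e+00,  3.3e-02,
        4.3e-02,  4.0e-02,  6.0e-03]), array([ 3.0e-02,  5.5e-02,  4.0e+01, -4.5e+01,  0.0e+00,  5.6e-02,
        2.5e-02,  5.2e-02,  7.0e-03]), array([ 3.0e-02,  5.5e-02,  4.0e+01, -3.0e+01,  1.5e+01,  3.0e-02,
        2.5e-02,  4.7e-02,  5.0e-03]), array([ 3.0e-02,  5.5e-02,  4.8e+01, -6.0e+01,  1.5e+01,  6.2e-02,
        2.5e-02,  3.4e-02,  4.0e-03])]
real	0m28.289s
user	0m28.175s
sys	0m0.043s
```

```bash
cat > m.py <<'E'
from s3 import *
T0=np.array([.521,.023]); W2=np.array([.6,.115])
for x in np.arange(.50,.641,.02):
    row=[]
    for y in (.0,.023,.045,.07,.09,.115):
        W=np.array([x,y]); r1=best(T0,W,1) if np.linalg.norm(W-T0)>.01 else []; r2=best(W,W2,1) if np.linalg.norm(W-W2)>.01 else []
        f=lambda r: '%3d(%3d,%d,%d,%d)'%(r[0][0]*1e3,r[0][1]*1e3,*r[0][2:5]) if r else '---'
        row.append(f(r1)+'|'+f(r2))
    print('%.2f'%x,'  '.join(row))
E
timeout 570 python3 m.py
```

```text
0.50   6( 55,48,-75,0)|---  ---|---  ---|---  ---|---  ---|---  ---| 14( 55,48,-60,0)
0.52   9( 55,25,-75,15)|---  ---|---   14(-55,48,30,0)|---  ---|---  ---|---  ---| 28( 55,48,-75,0)
0.54 ---|---   14( 55,48,75,0)|---   21(-55,48,15,0)|---  ---|---  ---|---  ---| 28( 55,48,-75,0)
0.56 ---|---   12(-55,40,15,0)|---   14(-55,48,15,0)|---  ---|---  ---|---  ---| 35( 55,48,-60,0)
0.58   6(-55,48,30,0)|---   12(-55,40,15,0)|---    5(-55,48,15,0)|---  ---|---  ---|---  ---| 40( 55,48,-45,0)
0.60 ---|---   12(-55,48,15,0)|---    7(-55,48,15,0)|---  ---|---  ---|---  ---|---
0.62 ---|---  ---|---  ---|---  ---|---  ---|---  ---|---
0.64 ---|---  ---|---  ---|---  ---|  6(-55,25,90,-30)  ---|  8(-55,32,90,-30)  ---|---
```

```bash
cat > g.py <<'E'
from s3 import *
import heapq, multiprocessing as mp
xs=np.round(.521+np.arange(0,6)*.02,3); ys=np.round(.023+np.arange(0,6)*.0185,4)
N=[(i,j) for i in range(6) for j in range(6)]
steps=[(1,0),(0,1),(1,1),(2,1),(1,2),(-1,1),(-1,2),(1,-1)]
E=[(n,(n[0]+s[0],n[1]+s[1])) for n in N for s in steps if 0<=n[0]+s[0]<6 and 0<=n[1]+s[1]<6]
def f(e):
    a,b=[np.array([xs[q[0]],ys[q[1]]]) for q in e]; r=best(a,b,1); return e,(r[0] if r else None)
if __name__=='__main__':
    with mp.Pool() as p: R=dict(p.map(f,E))
    # widest path
    W={(0,0):9};P={};h=[(-9,(0,0))]
    while h:
        w,n=heapq.heappop(h)
        for e,r in R.items():
            if e[0]==n and r:
                v=min(-w,r[0])
                if v>W.get(e[1],0)+1e-6: W[e[1]]=v;P[e[1]]=n;heapq.heappush(h,(-v,e[1]))
    for i in range(6): print(xs[i],[round(W.get((i,j),0)*1e3) for j in range(6)])
    for t in [(3,5),(4,5),(5,5),(5,4)]:
        if t in P:
            q=[t]
            while q[-1] in P:q.append(P[q[-1]])
            q=q[::-1]; print('->',t)
            for a,b in zip(q,q[1:]): print(xs[a[0]],ys[a[1]],'to',xs[b[0]],ys[b[1]],np.round(R[a,b],3))
    for e,r in R.items():
        if r and e[0][1]<5: print([float(xs[e[0][0]]),float(ys[e[0][1]])],'->',[float(xs[e[1][0]]),float(ys[e[1][1]])],(r[0]*1e3).round(),r[1:5])
E
nproc; timeout 570 python3 g.py
```

```text
4
0.521 [9000, 29, 14, 0, 0, 0]
0.541 [14, 22, 12, 0, 0, 0]
0.561 [14, 16, 13, 0, 0, 0]
0.581 [16, 16, 13, 0, 0, 0]
0.601 [16, 16, 13, 0, 0, 0]
0.621 [16, 16, 13, 0, 0, 0]
[0.521, 0.023] -> [0.541, 0.023] 14.0 (0.055, 48, 75, 0)
[0.521, 0.023] -> [0.521, 0.0415] 29.0 (-0.055, 48, 15, 0)
[0.521, 0.023] -> [0.541, 0.0415] 22.0 (-0.055, 48, 15, 0)
[0.521, 0.023] -> [0.561, 0.0415] 16.0 (-0.055, 48, 15, 0)
[0.521, 0.023] -> [0.541, 0.06] 12.0 (-0.055, 40, 15, 0)
[0.521, 0.0415] -> [0.521, 0.06] 14.0 (-0.055, 48, 15, 0)
[0.521, 0.0415] -> [0.541, 0.06] 6.0 (-0.03, 48, 45, 0)
[0.521, 0.06] -> [0.541, 0.0415] 6.0 (0.055, 48, -75, 0)
[0.521, 0.0785] -> [0.541, 0.0785] 10.0 (0.055, 48, -75, 30)
[0.521, 0.0785] -> [0.541, 0.06] 19.0 (0.055, 48, -75, 0)
[0.521, 0.097] -> [0.541, 0.097] 22.0 (0.055, 48, -75, 15)
[0.521, 0.097] -> [0.541, 0.0785] 33.0 (0.055, 48, -75, 0)
[0.541, 0.023] -> [0.561, 0.023] 18.0 (-0.055, 48, 15, 0)
[0.541, 0.023] -> [0.541, 0.0415] 17.0 (-0.055, 48, 15, -15)
[0.541, 0.023] -> [0.561, 0.0415] 21.0 (-0.055, 48, 15, 0)
[0.541, 0.023] -> [0.581, 0.0415] 12.0 (-0.055, 48,
[... 2108 characters left out ...]
[0.601, 0.0415] -> [0.621, 0.0415] 35.0 (0.055, 48, -60, 0)
[0.601, 0.0415] -> [0.621, 0.06] 9.0 (0.055, 40, -30, 0)
[0.601, 0.0415] -> [0.621, 0.023] 40.0 (0.055, 48, -60, 0)
[0.601, 0.06] -> [0.621, 0.06] 36.0 (0.055, 48, -60, 0)
[0.601, 0.06] -> [0.621, 0.0415] 40.0 (0.055, 48, -60, 0)
[0.601, 0.0785] -> [0.621, 0.0785] 36.0 (0.055, 48, -60, 0)
[0.601, 0.0785] -> [0.621, 0.097] 12.0 (0.055, 32, -15, 0)
[0.601, 0.0785] -> [0.621, 0.06] 40.0 (0.055, 48, -45, 0)
[0.601, 0.097] -> [0.621, 0.097] 40.0 (0.055, 48, -45, 0)
[0.601, 0.097] -> [0.621, 0.1155] 11.0 (0.055, 40, -30, 15)
[0.601, 0.097] -> [0.621, 0.0785] 40.0 (0.055, 48, -45, 0)
[0.621, 0.097] -> [0.621, 0.1155] 6.0 (0.055, 32, 30, 0)
```

```bash
python3 - <<'E'
from h import *
T=C('top0')
for p in [(210,145),(210,138),(260,145),(260,138),(330,145),(330,137),(255,120)]: print(p,T.depth(*p).round(3))
E
sed -i 's/for al in range(-75,91,15)/for al in range(-180,180,15)/; s/if abs(al-ph)>75: continue/pass/; s/for ro in(-30,-15,0,15,30)/for ro in(-20,0,20)/; s/    tw=cl/    pass\n    tw=cl/' s3.py
python3 - <<'E'
s=open('s3.py').read()
s=s.replace("    t=np.r_[b-back*d,z]; tw","    for w in(a,b):\n        Y=X+np.r_[w-back*d,z]\n        m=Y[:,0]>.705\n        if m.any() and Y[m,2].min()<.07: return None\n        m=(Y[:,0]>.685)\n        if m.any() and Y[m,2].min()<.045: return None\n        m=(Y[:,0]>.62)&(((Y[:,1]>.06)&(Y[:,1]<.085))|((Y[:,1]>.146)&(Y[:,1]<.17))|(Y[:,1]<-.06))\n        if m.any() and Y[m,2].min()<.026: return None\n    t=np.r_[b-back*d,z]; tw")
open('s3.py','w').write(s)
E
timeout 570 python3 g.py | head -40
```

```text
(210, 145) [0.716 0.199 0.069]
(210, 138) [ 0.38  -0.016  1.112]
(260, 145) [0.715 0.078 0.065]
(260, 138) [0.724 0.075 0.091]
(330, 145) [ 0.715 -0.093  0.054]
(330, 137) [ 0.724 -0.091  0.09 ]
(255, 120) [0.802 0.096 0.005]
0.521 [9000, 29, 22, 21, 21, 21]
0.541 [21, 22, 21, 21, 21, 21]
0.561 [22, 21, 21, 21, 21, 21]
0.581 [21, 21, 21, 21, 21, 21]
0.601 [21, 21, 21, 21, 21, 21]
0.621 [21, 21, 21, 21, 21, 21]
-> (3, 5)
0.521 0.023 to 0.521 0.0415 [ 2.9e-02 -5.5e-02  4.8e+01  1.5e+01  0.0e+00  3.2e-02  2.4e-02  4.0e-02
  6.0e-03]
0.521 0.0415 to 0.541 0.023 [ 2.10e-02  5.50e-02  4.80e+01 -1.05e+02  0.00e+00  2.10e-02  3.00e-02
  4.00e-02  6.00e-03]
0.541 0.023 to 0.561 0.0415 [ 2.1e-02 -5.5e-02  4.8e+01  1.5e+01  0.0e+00  2.1e-02  4.3e-02  4.0e-02
  6.0e-03]
0.561 0.0415 to 0.541 0.06 [ 2.20e-02 -5.50e-02  4.80e+01 -1.35e+02  0.00e+00  2.20e-02  1.70e-02
  4.00e-02  6.00e-03]
0.541 0.06 to 0.521 0.097 [ 2.20e-02 -5.50e-02  4.80e+01 -1.65e+02  0.00e+00  2.20e-02  2.30e-02
  4.00e-02  6.00e-03]
0.521 0.097 to 0.521 0.1155 [ 2.1e-02 -5.5e-02  4.8e+01 -1.8e+02  0.0e+00  3.9e-02  1.6e-02 
[... 558 characters left out ...]
0  2.10e-02  3.00e-02
  4.00e-02  6.00e-03]
0.541 0.023 to 0.561 0.0415 [ 2.1e-02 -5.5e-02  4.8e+01  1.5e+01  0.0e+00  2.1e-02  4.3e-02  4.0e-02
  6.0e-03]
0.561 0.0415 to 0.541 0.06 [ 2.20e-02 -5.50e-02  4.80e+01 -1.35e+02  0.00e+00  2.20e-02  1.70e-02
  4.00e-02  6.00e-03]
0.541 0.06 to 0.521 0.097 [ 2.20e-02 -5.50e-02  4.80e+01 -1.65e+02  0.00e+00  2.20e-02  2.30e-02
  4.00e-02  6.00e-03]
0.521 0.097 to 0.521 0.1155 [ 2.1e-02 -5.5e-02  4.8e+01 -1.8e+02  0.0e+00  3.9e-02  1.6e-02  4.0e-02
  6.0e-03]
0.521 0.1155 to 0.541 0.1155 [ 2.6e-02  5.5e-02  4.8e+01 -6.0e+01  2.0e+01  2.6e-02  2.1e-02  3.2e-02
  4.0e-03]Exception ignored on flushing sys.stdout:
BrokenPipeError: [Errno 32] Broken pipe
```

```bash
cat > a.py <<'E'
from s3 import *
T0=np.array([.521,.023])
r=[]
for x in(.50,.521,.541,.561,.581,.60):
    W=np.array([x,.115])
    for o in Ms:
      for th in(25,30,35,40,45):
        for al in list(range(90,271,10)):
          for ro in(-20,-10,0,10,20):
            e=ev(T0,W,o,th,al,ro,n=9)
            if e: r.append((x,)+e)
r.sort(key=lambda e:-e[1])
for e in r[:10]: print(np.round(e,3))
for x in(.521,.541,.561,.581,.6):
    print(x,[tuple(np.round(e[1:],3)) for e in r if e[0]==x][:4])
E
timeout 570 python3 a.py
```

```text
0.521 []
0.541 []
0.561 []
0.581 []
0.6 []
```

```bash
cat > a2.py <<'E'
from s3 import *
T0=np.array([.521,.023])
for x in(.521,.535,.55):
  for y in(.045,.052,.06,.07):
    W=np.array([x,y]); r=[]
    for o in(-.055,):
      for th in(30,40,48):
        for al in(0,8,15,22,30):
          for ro in(-10,0,10):
            e=ev(T0,W,o,th,al,ro,n=9)
            if e: r.append(e)
    r.sort(reverse=True); print('A1',x,y,[tuple(np.round(q,3)) for q in r[:2]])
    for x2 in(.521,.55,.58):
      r=[]
      for o in Ms:
       for th in(25,32,40,46):
        for al in range(90,271,15):
          for ro in(-15,0,15):
            e=ev(W,np.array([x2,.115]),o,th,al,ro,n=9)
            if e: r.append(e)
      r.sort(reverse=True); print('     A2',x2,[tuple(np.round(q,3)) for q in r[:2]])
E
timeout 570 python3 a2.py
```

```text
A1 0.521 0.045 [(np.float64(0.029), np.float64(-0.055), np.float64(48.0), np.float64(15.0), np.float64(0.0), np.float64(0.029), np.float64(0.024), np.float64(0.04), np.float64(0.006)), (np.float64(0.025), np.float64(-0.055), np.float64(48.0), np.float64(22.0), np.float64(0.0), np.float64(0.025), np.float64(0.027), np.float64(0.04), np.float64(0.006))]
     A2 0.521 []
     A2 0.55 []
     A2 0.58 []
A1 0.521 0.052 [(np.float64(0.022), np.float64(-0.055), np.float64(48.0), np.float64(15.0), np.float64(0.0), np.float64(0.022), np.float64(0.024), np.float64(0.04), np.float64(0.006)), (np.float64(0.019), np.float64(-0.055), np.float64(48.0), np.float64(22.0), np.float64(0.0), np.float64(0.019), np.float64(0.027), np.float64(0.04), np.float64(0.006))]
     A2 0.521 [(np.float64(0.008), np.float64(-0.055), np.float64(46.0), np.float64(195.0), np.float64(0.0), np.float64(0.008), np.float64(0.005), np.float64(0.043), np.float64(0.006))]
     A2 0.55 []
     A2 0.58 []
A1 0.521 0.06 [(np.float64(0.014), np.float64(-0.055), np.float64(48.0), np.float64(15.0), np.float64(0.0), np.float64(0.014)
[... 5589 characters left out ...]
027), np.float64(-0.055), np.float64(46.0), np.float64(195.0), np.float64(0.0), np.float64(0.029), np.float64(0.022), np.float64(0.043), np.float64(0.006)), (np.float64(0.021), np.float64(-0.055), np.float64(46.0), np.float64(195.0), np.float64(-15.0), np.float64(0.035), np.float64(0.016), np.float64(0.037), np.float64(0.004))]
     A2 0.55 [(np.float64(0.012), np.float64(-0.055), np.float64(46.0), np.float64(180.0), np.float64(0.0), np.float64(0.012), np.float64(0.013), np.float64(0.043), np.float64(0.006)), (np.float64(0.01), np.float64(-0.055), np.float64(46.0), np.float64(195.0), np.float64(0.0), np.float64(0.024), np.float64(0.005), np.float64(0.043), np.float64(0.006))]
     A2 0.58 []
```

```bash
python3 - <<'E'
s=open('s3.py').read()
s=s.replace("range(-180,180,15)","range(-75,91,15)").replace("for th in(25,32,40,48)","for th in(22,28,34,40,46)").replace("for ro in(-20,0,20)","for ro in(-8,0,8)")
s=s.replace("for o in(-.055,-.03,0,.03,.055)","for o in(-.055,-.035,0,.035,.055)")
open('s3.py','w').write(s)
s=open('g.py').read()
s=s.replace("range(0,6)","range(0,7)").replace("np.arange(0,6)*.02","np.arange(0,6)*.018").replace("ys=np.round(.023+np.arange(0,6)*.0185","ys=np.round(.023+np.arange(0,6)*.0185")
open('g.py','w').write(s)
E
sed -i 's/range(0,7)/range(6)/' g.py
timeout 570 python3 g.py > g.out; grep -v '^\[' g.out; grep '^\[0.[56][0-9]*, 0.0[4-9]' g.out | head -80
```

```text
0.521 [9000, 28, 15, 0, 0, 0]
0.541 [14, 22, 12, 0, 0, 0]
0.561 [14, 16, 13, 0, 0, 0]
0.581 [16, 14, 10, 0, 0, 0]
0.601 [14, 14, 10, 5, 0, 0]
0.621 [14, 13, 10, 8, 5, 0]
-> (5, 4)
0.521 0.023 to 0.561 0.0415 [ 1.6e-02 -5.5e-02  4.6e+01  1.5e+01  0.0e+00  1.6e-02  4.3e-02  4.3e-02
  6.0e-03]
0.561 0.0415 to 0.561 0.06 [ 1.3e-02 -5.5e-02  4.6e+01  1.5e+01  0.0e+00  1.3e-02  2.1e-02  4.3e-02
  6.0e-03]
0.561 0.06 to 0.601 0.0785 [ 5.0e-03  5.5e-02  4.6e+01 -6.0e+01  0.0e+00  5.0e-03  1.6e-02  4.3e-02
  6.0e-03]
0.601 0.0785 to 0.621 0.097 [9.0e-03 5.5e-02 2.8e+01 0.0e+00 8.0e+00 9.0e-03 5.0e-03 6.6e-02 7.0e-03]
[0.521, 0.0415] -> [0.541, 0.0415] 11.0 (0.055, 46, 90, 0)
[0.521, 0.0415] -> [0.521, 0.06] 15.0 (-0.055, 46, 15, 0)
[0.521, 0.06] -> [0.541, 0.06] 10.0 (0.055, 46, 90, 0)
[0.521, 0.0785] -> [0.541, 0.06] 18.0 (0.055, 46, -75, 0)
[0.521, 0.097] -> [0.541, 0.097] 17.0 (0.055, 46, -75, 8)
[0.521, 0.097] -> [0.541, 0.0785] 30.0 (0.055, 46, -75, 8)
[0.541, 0.0415] -> [0.541, 0.06] 12.0 (-0.055, 46, 15, 0)
[0.541, 0.06] -> [0.561, 0.0415] 10.0 (0.055, 40, -60, 0)
[0.541, 0.0785] -> [0
[... 1484 characters left out ...]
5, 34, -30, 8)
[0.601, 0.0415] -> [0.621, 0.0415] 13.0 (0.035, 28, -30, 0)
[0.601, 0.0415] -> [0.621, 0.06] 7.0 (0.055, 40, -30, 8)
[0.601, 0.0415] -> [0.621, 0.023] 16.0 (0, 46, -75, -8)
[0.601, 0.06] -> [0.621, 0.06] 18.0 (0.035, 46, -60, 0)
[0.601, 0.06] -> [0.621, 0.0785] 8.0 (0.035, 34, -30, -8)
[0.601, 0.06] -> [0.621, 0.0415] 40.0 (0.035, 46, -60, 0)
[0.601, 0.0785] -> [0.621, 0.0785] 18.0 (0.035, 46, -60, 0)
[0.601, 0.0785] -> [0.621, 0.097] 9.0 (0.055, 28, 0, 8)
[0.601, 0.0785] -> [0.621, 0.06] 36.0 (0.035, 46, -60, 8)
[0.601, 0.097] -> [0.621, 0.097] 24.0 (0, 46, -75, -8)
[0.601, 0.097] -> [0.621, 0.1155] 11.0 (0.055, 28, 0, 0)
[0.601, 0.097] -> [0.621, 0.0785] 39.0 (0, 46, -75, 0)
```

```bash
cat > meas.py <<'E'
from h import *
from scipy.optimize import least_squares
def cloud(c,guess,rad=.035):
    v,u=np.mgrid[0:420,0:560]; z=c.d; k=z>0; u,v,z=u[k],v[k],z[k]
    P=(np.c_[(u-c.cx)/c.f*z,-(v-c.cy)/c.f*z,-z,np.ones(len(z))]@c.T.T)[:,:3]
    k=(np.hypot(P[:,0]-guess[0],P[:,1]-guess[1])<rad)&(P[:,2]>.01)
    return P[k]
def fit(c,g,h=.15):
    for _ in range(4):
        P=cloud(c,g); m=(P[:,2]<.8*h-.005); Q=P[m]
        r=.0208-.0024*Q[:,2]/.12
        s=least_squares(lambda p:np.hypot(Q[:,0]-p[0],Q[:,1]-p[1])-r,g,loss='soft_l1',f_scale=.002); g=s.x
    t=P[P[:,2]>.8*h]
    return g.round(4),len(Q),np.abs(s.fun).mean().round(4),t[:,:2].mean(0).round(4) if len(t) else None
if __name__=='__main__':
    import sys
    T=C('top0');S=C('scene0')
    for n,g,h in(('tall',(.521,.023),.15),('gn',(.435,.084),.15),('gf',(.582,-.034),.15),('sa',(.541,.306),.09),('sb',(.658,-.148),.09)):
        for c,l in((T,'top'),(S,'sc')): print(n,l,*fit(c,g,h))
E
python3 meas.py
```

```text
tall top [0.5224 0.0211] 95 0.0007 [0.52   0.0206]
tall sc [0.5213 0.0238] 468 0.0015 [0.517  0.0315]
gn top [0.4361 0.0823] 84 0.0007 [0.4349 0.0807]
gn sc [0.4353 0.0845] 517 0.0013 [0.4311 0.0915]
gf top [ 0.5884 -0.0413] 151 0.0008 [ 0.585 -0.041]
gf sc [ 0.5869 -0.0386] 342 0.0017 [ 0.5825 -0.0313]
sa top [0.544  0.3072] 181 0.0016 [0.5414 0.3036]
sa sc [0.5431 0.3073] 320 0.0017 [0.539 0.313]
sb top [ 0.6661 -0.1516] 305 0.0062 [ 0.6564 -0.1489]
sb sc [ 0.6708 -0.1479] 120 0.005 [ 0.6544 -0.1414]
```

```bash
sed -i 's/(.435,.084,.022,.152),(.582,-.034,.022,.152)/(.4357,.0835,.022,.152),(.5877,-.040,.022,.152)/' s3.py
cat > p1.py <<'E'
from s3 import *
import s3, multiprocessing as mp
def evl(a,b,o,th,al,ro,lat,back=.031):
    d=(b-a)/np.linalg.norm(b-a); n=np.array([-d[1],d[0]])*lat
    # shift: evaluate with obstacles fixed: emulate by shifting tower for contact; tower clearance slightly off
    return ev(a+n,b+n,o,th,al,ro,n=9,back=back)
def job(q):
    x2,y2=q; T0=np.array([.522,.0225]); r=[]
    for o in(.055,-.055,.045,-.045):
      for th in(34,40,46,50,54,58):
        for al in range(0,111,5):
          for ro in(0,8,-8,25,-25):
            e=evl(T0,np.array([x2,y2]),o,th,al,ro,0)
            if e: r.append(e)
    r.sort(reverse=True); return q,r[:3]
if __name__=='__main__':
    Q=[(x,y) for x in(.505,.515,.525,.54,.56,.58,.60) for y in(.06,.08,.095,.115)]
    with mp.Pool() as p:
        for q,r in p.map(job,Q,1): print(q,[' '.join('%.3f'%v for v in e) for e in r])
E
timeout 575 python3 p1.py
```

```text
multiprocessing.pool.RemoteTraceback: 
"""
Traceback (most recent call last):
  File "p1.py", line 13, in job
    e=evl(T0,np.array([x2,y2]),o,th,al,ro,0)
  File "p1.py", line 6, in evl
    return ev(a+n,b+n,o,th,al,ro,n=9,back=back)
  File "s3.py", line 17, in ev
    S,Cy,F,OF=[m@R.T for m in Ms[o]]
                              ~~^^^
KeyError: 0.045
"""

The above exception was the direct cause of the following exception:

Traceback (most recent call last):
  File "p1.py", line 19, in <module>
    for q,r in p.map(job,Q,1): print(q,[' '.join('%.3f'%v for v in e) for e in r])
               ~~~~~^^^^^^^^^
KeyError: 0.045
```

```bash
sed -i 's/,.045,-.045)/,0)/' p1.py; timeout 575 python3 p1.py
```

```text
(0.505, 0.06) ['0.016 -0.055 58.000 20.000 0.000 0.016 0.028 0.025 0.005', '0.015 -0.055 54.000 20.000 0.000 0.015 0.022 0.031 0.005', '0.015 -0.055 50.000 20.000 0.000 0.015 0.017 0.037 0.005']
(0.505, 0.08) ['0.006 0.000 54.000 50.000 -8.000 0.006 0.043 0.021 0.002', '0.006 0.055 58.000 85.000 0.000 0.006 0.058 0.025 0.005']
(0.505, 0.095) []
(0.505, 0.115) []
(0.515, 0.06) ['0.017 0.000 58.000 50.000 0.000 0.017 0.049 0.025 0.005', '0.015 -0.055 58.000 20.000 0.000 0.015 0.035 0.025 0.005', '0.014 -0.055 54.000 20.000 0.000 0.014 0.030 0.031 0.005']
(0.515, 0.08) ['0.005 0.055 58.000 85.000 0.000 0.005 0.060 0.025 0.005']
(0.515, 0.095) []
(0.515, 0.115) []
(0.525, 0.06) ['0.016 0.000 58.000 50.000 0.000 0.016 0.055 0.025 0.005', '0.014 -0.055 46.000 15.000 0.000 0.014 0.023 0.043 0.006', '0.014 -0.055 50.000 15.000 0.000 0.014 0.029 0.037 0.005']
(0.525, 0.08) []
(0.525, 0.095) []
(0.525, 0.115) []
(0.54, 0.06) ['0.013 -0.055 54.000 15.000 0.000 0.013 0.044 0.031 0.005', '0.012 -0.055 40.000 15.000 0.000 0.012 0.023 0.052 0.007', '0.012 -0.055 34.000 15.000 0.000 0.012 0.014 0.061 0.007']
(0.54, 0.08) []
(0.54, 0.095) []
(0.54, 0.115) []
(0.56, 0.06) []
(0.56, 0.08) []
(0.56, 0.095) []
(0.56, 0.115) []
(0.58, 0.06) []
(0.58, 0.08) []
(0.58, 0.095) []
(0.58, 0.115) []
(0.6, 0.06) []
(0.6, 0.08) []
(0.6, 0.095) []
(0.6, 0.115) []
```

```bash
cat > p2.py <<'E'
from s3 import *
import multiprocessing as mp
from p1 import evl
def job(q):
    x1,y1,x2,y2=q; r=[]
    for o in(.055,-.055):
      for th in(28,34,40,46,50,54,58):
        for al in range(0,360,10):
          for ro in(0,8,-8):
            for lat in(0,.005,-.005):
              e=evl(np.array([x1,y1]),np.array([x2,y2]),o,th,al,ro,lat)
              if e: r.append(e+(lat,))
    r.sort(reverse=True); return q,r[:4]
if __name__=='__main__':
    Q=[(x1,.055,x2,y) for x1 in(.515,.525,.54) for x2 in(.505,.525,.54,.56,.59) for y in(.085,.11)]
    with mp.Pool() as p:
        for q,r in p.imap(job,Q,1): print(q,*['\n     '+' '.join('%.3f'%v for v in e) for e in r],flush=True)
E
timeout 575 python3 p2.py
```

```text
(0.515, 0.055, 0.505, 0.085) 
     0.025 -0.055 58.000 210.000 0.000 0.027 0.024 0.025 0.005 -0.005 
     0.025 -0.055 58.000 200.000 0.000 0.026 0.029 0.025 0.005 -0.005 
     0.025 -0.055 58.000 200.000 0.000 0.025 0.029 0.025 0.005 0.000 
     0.024 -0.055 54.000 200.000 0.000 0.024 0.024 0.031 0.005 -0.005
(0.515, 0.055, 0.505, 0.11) 
     0.024 -0.055 58.000 200.000 0.000 0.024 0.025 0.025 0.005 -0.005 
     0.024 -0.055 58.000 200.000 0.000 0.024 0.025 0.025 0.005 0.000 
     0.024 -0.055 58.000 200.000 0.000 0.024 0.025 0.025 0.005 0.005 
     0.023 -0.055 54.000 200.000 0.000 0.023 0.019 0.031 0.005 0.005
(0.515, 0.055, 0.525, 0.085) 
     0.020 -0.055 58.000 190.000 0.000 0.020 0.015 0.025 0.005 0.005 
     0.018 -0.055 58.000 190.000 0.000 0.018 0.015 0.025 0.005 0.000 
     0.016 -0.055 58.000 190.000 -8.000 0.016 0.013 0.020 0.004 0.005 
     0.016 -0.055 58.000 190.000 0.000 0.016 0.015 0.025 0.005 -0.005
(0.515, 0.055, 0.525, 0.11) 
     0.019 -0.055 58.000 200.000 0.000 0.026 0.014 0.025 0.005 0.000 
     0.019 -0.055 58.000 200.000 0.000 0.024 0.014 0.025 0.005 0.005 
[... 5157 characters left out ...]
 0.021 0.014 0.031 0.005 0.005
(0.54, 0.055, 0.56, 0.085) 
     0.011 -0.055 54.000 180.000 0.000 0.011 0.007 0.031 0.005 0.005 
     0.008 -0.055 54.000 180.000 0.000 0.008 0.007 0.031 0.005 0.000 
     0.007 -0.055 54.000 180.000 -8.000 0.007 0.005 0.027 0.004 0.005 
     0.005 -0.055 54.000 180.000 0.000 0.005 0.007 0.031 0.005 -0.005
(0.54, 0.055, 0.56, 0.11) 
     0.014 -0.055 54.000 190.000 0.000 0.017 0.009 0.031 0.005 0.005 
     0.014 -0.055 54.000 190.000 0.000 0.014 0.009 0.031 0.005 0.000 
     0.012 -0.055 54.000 190.000 0.000 0.012 0.009 0.031 0.005 -0.005 
     0.011 -0.055 54.000 190.000 -8.000 0.012 0.006 0.027 0.004 0.005
(0.54, 0.055, 0.59, 0.085)
(0.54, 0.055, 0.59, 0.11)
```

```bash
cat > f.py <<'E'
import numpy as np
from s3 import rot,D,ip,slab as _s
O=np.array([(.4357,.0835,.022,.152),(.5877,-.040,.022,.152)])
slab=np.array(list(ip(np.linspace(-.094,.094,25),np.linspace(-.0375,.0375,9),-np.array([.084,.09,.1,.125,.15]))))
an=np.linspace(0,2*np.pi,24,endpoint=False)
cyl=np.array([(.05*np.cos(a),.05*np.sin(a),-s) for a in an for s in np.arange(.15,.40,.02)])
fg=np.array(list(ip(np.linspace(-.0175,.0175,5),[-.0075,0,.0075],-np.linspace(0,.084,12))))
def rad(z,r0=.022): return np.where(z<.12,r0-.0025*z/.12,np.maximum(.0195*(.15-z)/.03,0))
def dist(X,c,pad=0): # approx horizontal clearance to tower
    m=X[:,2]<.15
    h=np.hypot(X[:,0]-c[0],X[:,1]-c[1])-rad(X[:,2])
    v=np.where(X[:,2]>.15,np.hypot(np.hypot(X[:,0]-c[0],X[:,1]-c[1]),X[:,2]-.15),h)
    return v.min()
def ev(a,b,th,al,ro,clr=.003,n=9):
    d3=np.r_[(b-a)/np.linalg.norm(b-a),0]; R=rot(D(th),D(al),D(ro))
    F=fg@R.T; z=clr-F[:,2].min(); i=(F@d3).argmax(); e=F[i]@d3; hc=F[i,2]+z
    Bd=np.r_[slab,cyl]@R.T; g=9
    for k in np.linspace(0,1,n):
        tw=a+k*(b-a); t=np.r_[tw,z]-d3*(.0205+e)
        g=min(g,*[dist(np.r_[Bd,F]+t,c) for c in O])
    t=np.r_[b,z]-d3*(.0225+e)
    return dict(g=g,tow=dist(Bd+t,b),zb=Bd[:,2].min()+z,hc=hc,z=z,e=e)
if __name__=='__main__':
    T0=np.array([.522,.0225]);M=np.array([.60,.114]);E=np.array([.672,.1155])
    for nm,a,b,als in(('A',T0,M,range(30,66,5)),('B',M,E,range(-60,1,10))):
        for th in(36,38,40,42,44):
            for al in als:
                for ro in(90,):
                    r=ev(a,b,th,al,ro)
                    if r['g']>.012 and r['tow']>.003 and r['zb']>.006: print(nm,th,al,{k:round(float(v),4) for k,v in r.items()})
E
python3 f.py
```

```text
A 38 35 {'g': 0.0158, 'tow': 0.0063, 'zb': 0.0221, 'hc': 0.0245, 'z': 0.0138, 'e': 0.0152}
A 38 40 {'g': 0.0237, 'tow': 0.0069, 'zb': 0.0221, 'hc': 0.0245, 'z': 0.0138, 'e': 0.0148}
A 38 45 {'g': 0.0322, 'tow': 0.0068, 'zb': 0.0221, 'hc': 0.0245, 'z': 0.0138, 'e': 0.0143}
A 38 50 {'g': 0.0261, 'tow': 0.0061, 'zb': 0.0221, 'hc': 0.0245, 'z': 0.0138, 'e': 0.0138}
A 38 55 {'g': 0.0166, 'tow': 0.0069, 'zb': 0.0221, 'hc': 0.0245, 'z': 0.0138, 'e': 0.0144}
A 40 35 {'g': 0.013, 'tow': 0.011, 'zb': 0.0182, 'hc': 0.0255, 'z': 0.0142, 'e': 0.0149}
A 40 40 {'g': 0.0211, 'tow': 0.0116, 'zb': 0.0182, 'hc': 0.0255, 'z': 0.0142, 'e': 0.0145}
A 40 45 {'g': 0.0302, 'tow': 0.0114, 'zb': 0.0182, 'hc': 0.0255, 'z': 0.0142, 'e': 0.014}
A 40 50 {'g': 0.025, 'tow': 0.0108, 'zb': 0.0182, 'hc': 0.0255, 'z': 0.0142, 'e': 0.0135}
A 40 55 {'g': 0.0151, 'tow': 0.0116, 'zb': 0.0182, 'hc': 0.0255, 'z': 0.0142, 'e': 0.0141}
A 42 40 {'g': 0.0202, 'tow': 0.0162, 'zb': 0.0142, 'hc': 0.0264, 'z': 0.0147, 'e': 0.0141}
A 42 45 {'g': 0.0299, 'tow': 0.016, 'zb': 0.0142, 'hc': 0.0264, 'z': 0.0147, 'e': 0.0136}
A 42 50 {'g':
[... 467 characters left out ...]
0.0206, 'zb': 0.0103, 'hc': 0.0273, 'z': 0.0152, 'e': 0.0132}
B 40 -40 {'g': 0.0443, 'tow': 0.0036, 'zb': 0.0182, 'hc': 0.0255, 'z': 0.0142, 'e': 0.015}
B 40 -30 {'g': 0.0239, 'tow': 0.0073, 'zb': 0.0182, 'hc': 0.0255, 'z': 0.0142, 'e': 0.0154}
B 42 -40 {'g': 0.044, 'tow': 0.0083, 'zb': 0.0142, 'hc': 0.0264, 'z': 0.0147, 'e': 0.0147}
B 42 -30 {'g': 0.0244, 'tow': 0.012, 'zb': 0.0142, 'hc': 0.0264, 'z': 0.0147, 'e': 0.015}
B 44 -50 {'g': 0.0608, 'tow': 0.0075, 'zb': 0.0103, 'hc': 0.0273, 'z': 0.0152, 'e': 0.0137}
B 44 -40 {'g': 0.0435, 'tow': 0.013, 'zb': 0.0103, 'hc': 0.0273, 'z': 0.0152, 'e': 0.0144}
B 44 -30 {'g': 0.0235, 'tow': 0.0166, 'zb': 0.0103, 'hc': 0.0273, 'z': 0.0152, 'e': 0.0147}
```

Direct pushing is hemmed in by the two green towers. My plan is shut fingers, with the tool tilted about 42° and the jaw axis in the vertical push plane. That should pass between them with about 25 mm to spare. First I move to a free pose above.

```bash
cat > mv.py <<'E'
import sys
from h import *
from scipy.spatial.transform import Rotation as Ro
def Rt(th,al):
    th,al=np.radians([th,al]); f=np.array([np.cos(al),np.sin(al),0]);u=np.array([0,0,1.])
    x=np.cos(th)*f+np.sin(th)*u; z=np.sin(th)*f-np.cos(th)*u
    return np.c_[x,np.cross(z,x),z]
def plan(p,R):
    s=arm.read_state(); P=s['eef_pos'];C_=s['ee_rot']
    print('t',s['t'],'pos',P.round(4),'F',s['force'].round(2),'q',s['qpos'].round(2))
    print('tool shift now (mm)',(C_.T@(np.array(p)-P)*1e3).round(1),'after turn',(R.T@(np.array(p)-P)*1e3).round(1))
    rv=Ro.from_matrix(C_.T@R).as_rotvec(degrees=True); print('rotvec',rv.round(2),np.linalg.norm(rv).round(1))
E
python3 -c "
from mv import *
plan((.43,-.08,.26),Rt(0,45)); plan((.43,-.08,.26),Rt(42,45))"
```

```text
t 0.15 pos [ 0.2454 -0.4917  0.1861] F [ 0.44 -0.01  0.25] q [-1.31  0.26  1.54 -0.    1.35 -0.2 ]
tool shift now (mm) [-286.1 -349.   -73.4] after turn [ 421.6 -160.6  -73.9]
rotvec [-8.0000e-02  4.0000e-02 -1.0848e+02] 108.5
t 0.15 pos [ 0.2454 -0.4917  0.1861] F [ 0.44 -0.01  0.25] q [-1.31  0.26  1.54 -0.    1.35 -0.2 ]
tool shift now (mm) [-286.1 -349.   -73.4] after turn [ 362.8 -160.6  227.2]
rotvec [  39.44   28.49 -102.97] 113.9
```

Request:
apply_moves(increments=[[-28,-35,-7,0,0,0,-1],[-28,-35,-7,0,0,0,-1],[-28,-35,-7,0,0,0,-1],[-29,-35,-7,0,0,0,-1],[-29,-35,-7,0,0,0,-1],[-29,-35,-7,0,0,0,-1],[-29,-35,-8,0,0,0,-1],[-29,-35,-8,0,0,0,-1],[-29,-35,-8,0,0,0,-1],[-28,-34,-7,0,0,0,-1]])

```text
t: 1.4
eef_pos: [0.4305, -0.0789, 0.26]
ee_rot: [[0.446, -0.895, 0.0], [-0.895, -0.446, -0.0], [0.0, -0.0, -1.0]]
force: [0.7, 0.3, -0.3]
finger_gap: 0.012
```

Request:
apply_moves(increments=[[0,0,0,0,0,-10.5,-1],[0,0,0,0,0,-10.5,-1],[0,0,0,0,0,-10.5,-1],[0,0,0,0,0,-10.5,-1],[0,0,0,0,0,-10.5,-1],[0,0,0,0,0,-10.5,-1],[0,0,0,0,0,-10.5,-1],[0,0,0,0,0,-10.5,-1],[0,0,0,0,0,-10.5,-1],[0,0,0,0,0,-10.5,-1]])

```text
t: 2.65
eef_pos: [0.4299, -0.0803, 0.2595]
ee_rot: [[0.745, 0.667, -0.001], [0.667, -0.745, 0.0], [-0.0, -0.001, -1.0]]
force: [0.4, 0.6, 0.2]
finger_gap: 0.007
```

Request:
apply_moves(increments=[[0,0,0,0,7,-3.5,-1],[0,0,0,0,7,0,-1],[0,0,0,0,7,0,-1],[0,0,0,0,7,0,-1],[0,0,0,0,7,0,-1],[0,0,0,0,7,0,-1]])

```text
t: 3.4
eef_pos: [0.4302, -0.0808, 0.2601]
ee_rot: [[0.522, 0.707, 0.478], [0.526, -0.708, 0.472], [0.672, 0.006, -0.741]]
force: [-0.7, 0.7, -1.1]
finger_gap: 0.005
```

```bash
python3 -c "
from mv import *
plan((.46,-.047,.016),Rt(42,45));
for n in('scene','top'): grab(n,n+'1')
S=C('scene1');cv2.imwrite('pics/s1c.png',cv2.resize(S.im[60:340,180:560],None,fx=2,fy=2))"
```

```text
t 3.4 pos [ 0.4302 -0.0808  0.2601] F [-0.66  0.66 -1.05] q [-1.16 -0.07  1.98  0.68  1.55 -2.07]
tool shift now (mm) [-130.6   -4.2  211.1] after turn [-129.9   -2.8  211.5]
rotvec [ 0.27 -0.19  0.19] 0.4
```

View pics/s1c.png

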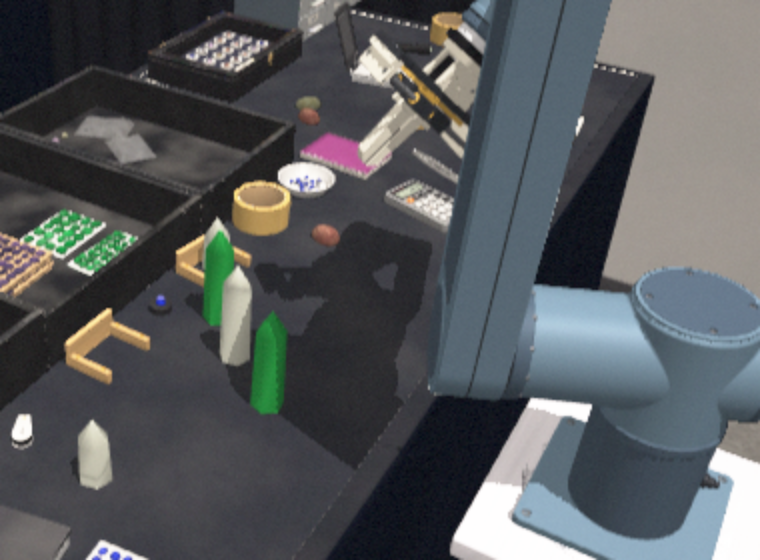

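View pics/top1.png

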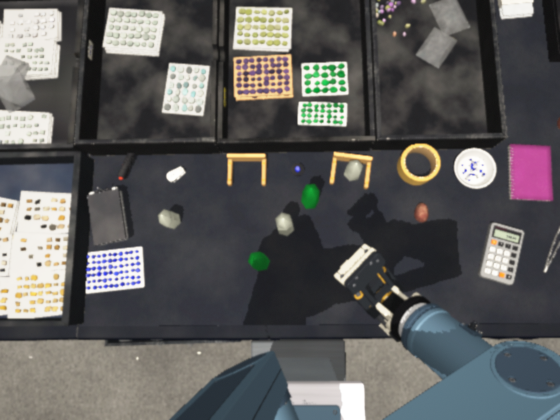

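Request:
apply_moves(increments=[[-26,0,42,0,0,0,-1],[-26,0,42,0,0,0,-1],[-26,0,42,0,0,0,-1],[-26,0,42,0,0,0,-1]])

```text
t: 4.0
eef_pos: [0.4561, -0.0562, 0.0641]
ee_rot: [[0.523, 0.708, 0.474], [0.531, -0.706, 0.469], [0.667, 0.006, -0.745]]
force: [0.3, -0.4, 0.7]
finger_gap: 0.008
```

```bash
python3 -c "
from mv import *
plan((.462,-.048,.016),Rt(42,45));
grab('wrist','w2');grab('top','top2');grab('scene','scene2')
S=C('scene2');cv2.imwrite('pics/s2c.png',cv2.resize(S.im[60:340,180:560],None,fx=2,fy=2))
T=C('top2');cv2.imwrite('pics/t2c.png',cv2.resize(T.im[140:340,200:430],None,fx=3,fy=3))"
```

```text
t 4.0 pos [ 0.4561 -0.0562  0.0641] F [ 0.31 -0.44  0.69] q [-1.05  0.26  2.24  0.83  1.05 -2.42]
tool shift now (mm) [-24.6  -1.9  42.5] after turn [-24.8  -1.7  42.4]
rotvec [0.19 0.19 0.29] 0.4
```

View pics/t2c.png

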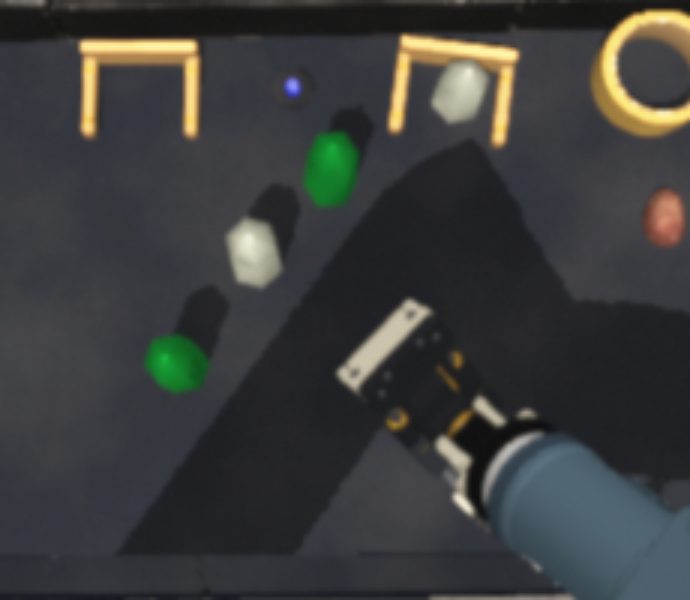

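View pics/w2.png

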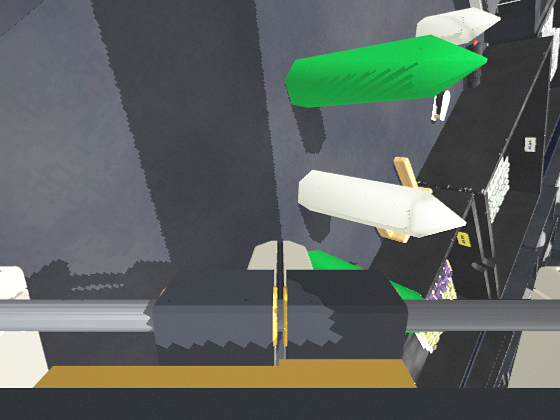

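View pics/s2c.png

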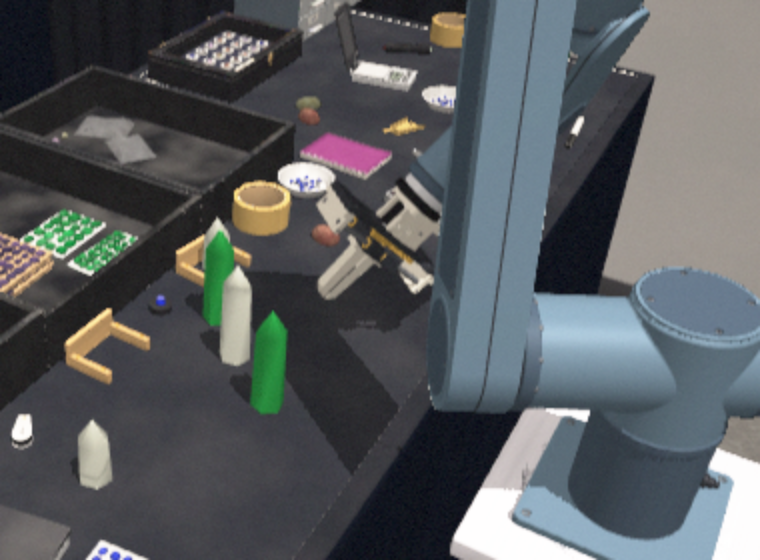

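Request:
apply_moves(increments=[[-8,0,14,0,0,0,-1],[-8,-1,14,0,0,0,-1],[-8,-1,14,0,0,0,-1]])

```text
t: 4.53
eef_pos: [0.4631, -0.0493, 0.0199]
ee_rot: [[0.521, 0.708, 0.477], [0.531, -0.707, 0.468], [0.668, 0.009, -0.744]]
force: [-0.0, 0.1, -0.0]
finger_gap: 0.004
```

```bash
python3 -c "
from mv import *
T0=np.array([.522,.0225]);M=np.array([.60,.114]);d=(M-T0)/np.linalg.norm(M-T0);print(d)
c=T0-d*(.0205+.0136);print('contact tcp',c)
plan((*c,.014),Rt(42,45));
grab('wrist','w3');grab('scene','scene3')
S=C('scene3');cv2.imwrite('pics/s3c.png',cv2.resize(S.im[150:300,250:420],None,fx=4,fy=4))
"
```

```text
[0.64873418 0.76101509]
contact tcp [ 0.49987816 -0.00345061]
t 4.525 pos [ 0.4631 -0.0493  0.0199] F [-0.03  0.11 -0.03] q [-1.03  0.37  2.28  0.93  0.95 -2.55]
tool shift now (mm) [39.5 -6.4 43.4] after turn [39.5 -6.4 43.5]
rotvec [0.35 0.05 0.38] 0.5
```

View pics/s3c.png

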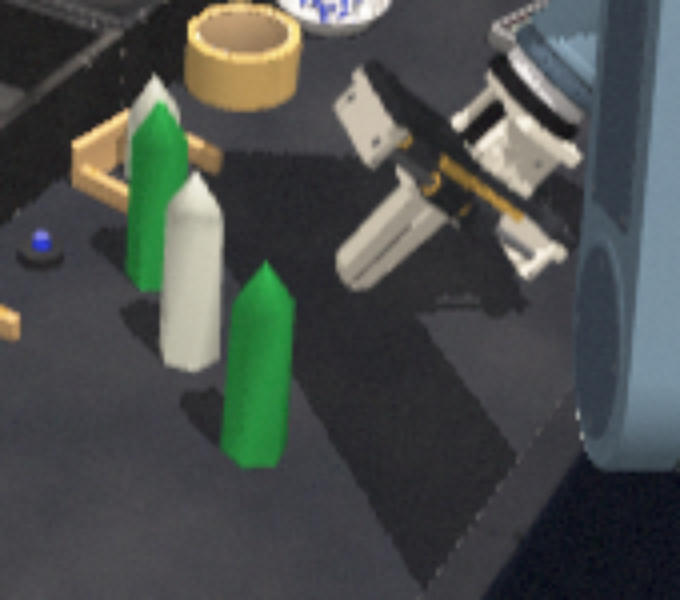

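View pics/w3.png

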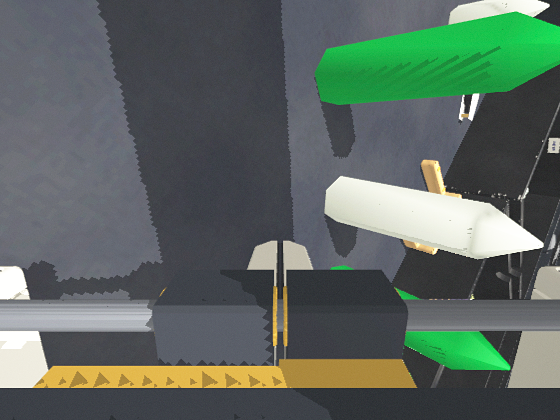

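```bash
python3 -c "
from mv import *
W=C('w3'); s=arm.read_state(); R=s['ee_rot'];P=s['eef_pos']
im=W.im.copy()
print('cam in tool',(R.T@(W.T[:3,3]-P)).round(3))
for y in(.0075,-.0075):
  for x in(.0175,.008,0):
    for z in(0,-.005,-.01,-.015,-.02):
      print(x,y,z,np.round(W.px(P+R@np.array([x,y,z])),0),end='; ')
    print()
cv2.imwrite('pics/w3c.png',cv2.resize(im[220:300,230:330],None,fx=7,fy=7,interpolation=cv2.INTER_NEAREST))
v,u=np.mgrid[236:275:3,246:316:5]
for vv in range(236,276,3):
  print(vv,[tuple((R.T@(W.depth(uu,vv)-P)*1e3).round(0).astype(int)) for uu in range(248,316,6) if W.d[vv,uu]>0 and W.d[vv,uu]<.25])
"
```

```text
cam in tool [-0.002 -0.075 -0.198]
0.0175 0.0075 0 [306. 244.]; 0.0175 0.0075 -0.005 [307. 247.]; 0.0175 0.0075 -0.01 [307. 250.]; 0.0175 0.0075 -0.015 [308. 253.]; 0.0175 0.0075 -0.02 [309. 256.]; 
0.008 0.0075 0 [293. 244.]; 0.008 0.0075 -0.005 [293. 247.]; 0.008 0.0075 -0.01 [294. 250.]; 0.008 0.0075 -0.015 [294. 253.]; 0.008 0.0075 -0.02 [294. 256.]; 
0 0.0075 0 [282. 244.]; 0 0.0075 -0.005 [282. 247.]; 0 0.0075 -0.01 [282. 250.]; 0 0.0075 -0.015 [282. 253.]; 0 0.0075 -0.02 [282. 256.]; 
0.0175 -0.0075 0 [307. 225.]; 0.0175 -0.0075 -0.005 [307. 227.]; 0.0175 -0.0075 -0.01 [308. 229.]; 0.0175 -0.0075 -0.015 [309. 232.]; 0.0175 -0.0075 -0.02 [309. 235.]; 
0.008 -0.0075 0 [293. 225.]; 0.008 -0.0075 -0.005 [294. 227.]; 0.008 -0.0075 -0.01 [294. 229.]; 0.008 -0.0075 -0.015 [294. 232.]; 0.008 -0.0075 -0.02 [295. 235.]; 
0 -0.0075 0 [282. 224.]; 0 -0.0075 -0.005 [282. 227.]; 0 -0.0075 -0.01 [282. 229.]; 0 -0.0075 -0.015 [282. 232.]; 0 -0.0075 -0.02 [282. 235.]; 
236 [(np.int64(-25), np.int64(3), np.int64(4)), (np.int64(-21), np.int64(4), np.int64(8)), (np.int64(-17), np.int64(6), np.int
[... 5571 characters left out ...]
), (np.int64(5), np.int64(-35), np.int64(-123)), (np.int64(6), np.int64(-35), np.int64(-123)), (np.int64(8), np.int64(-35), np.int64(-123))]
275 [(np.int64(-10), np.int64(-34), np.int64(-124)), (np.int64(-9), np.int64(-35), np.int64(-125)), (np.int64(-7), np.int64(-36), np.int64(-126)), (np.int64(-5), np.int64(-35), np.int64(-125)), (np.int64(-4), np.int64(-35), np.int64(-125)), (np.int64(-2), np.int64(-7), np.int64(-73)), (np.int64(0), np.int64(-9), np.int64(-76)), (np.int64(1), np.int64(-35), np.int64(-124)), (np.int64(3), np.int64(-35), np.int64(-125)), (np.int64(5), np.int64(-35), np.int64(-125)), (np.int64(6), np.int64(-35), np.int64(-125)), (np.int64(8), np.int64(-35), np.int64(-125))]
```

View pics/w3c.png

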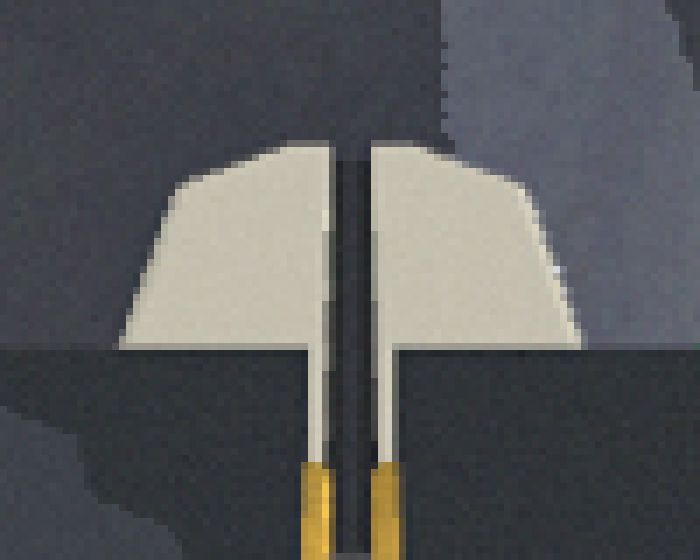

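```bash
python3 -c "
from mv import *
s=arm.read_state(); R=s['ee_rot'];P=s['eef_pos']
c=C('scene3')
v,u=np.mgrid[0:420,0:560]; z=c.d; k=z>0; u,v,z=u[k],v[k],z[k]
Q=(np.c_[(u-c.cx)/c.f*z,-(v-c.cy)/c.f*z,-z,np.ones(len(z))]@c.T.T)[:,:3]
im=c.im[v,u].astype(int)
L=(Q-P)@R*1e3
m=(abs(L[:,0])<25)&(abs(L[:,1])<30)&(L[:,2]>-95)&(L[:,2]<15)&(Q[:,2]>.006)
for a in np.arange(-90,15,6):
    w=m&(L[:,2]>=a)&(L[:,2]<a+6)
    if w.sum(): print(a,w.sum(),'x',L[w,0].min().round(1),L[w,0].max().round(1),'y',L[w,1].min().round(1),L[w,1].max().round(1), im[w].mean(0).round(0))
print(c.px(P), c.px(P+R@[0,0,-.02]))
m=(abs(L[:,0])<110)&(abs(L[:,1])<60)&(L[:,2]>-200)&(L[:,2]<-84)
for a in np.arange(-200,-84,10):
    w=m&(L[:,2]>=a)&(L[:,2]<a+10)
    if w.sum(): print(a,w.sum(),'x',L[w,0].min().round(1),L[w,0].max().round(1),'y',L[w,1].min().round(1),L[w,1].max().round(1),'z',Q[w,2].min().round(3))
"
```

```text
-90 31 x -18.7 19.3 y -14.3 3.6 [139. 153. 161.]
-84 28 x -13.8 21.1 y -14.4 3.3 [141. 155. 163.]
-78 29 x -20.5 21.4 y -17.0 3.8 [136. 149. 156.]
-72 29 x -14.6 18.3 y -13.7 4.0 [136. 149. 157.]
-66 26 x -11.6 19.7 y -13.1 4.9 [141. 155. 162.]
-60 27 x -14.7 18.9 y -14.3 5.8 [142. 157. 164.]
-54 27 x -12.6 17.3 y -14.5 6.3 [139. 152. 160.]
-48 27 x -16.3 19.4 y -15.2 5.0 [135. 148. 155.]
-42 23 x -13.6 19.1 y -14.6 8.2 [138. 152. 159.]
-36 17 x -8.4 12.4 y -12.9 3.0 [122. 133. 140.]
-30 5 x -2.4 6.5 y -13.0 3.8 [ 97. 105. 109.]
(np.float64(328.5109196764972), np.float64(225.9870428217854)) (np.float64(333.49851177700026), np.float64(221.19228086868316))
-200 91 x -33.8 20.1 y -41.5 28.6 z 0.139
-190 99 x -41.2 18.5 y -28.3 21.8 z 0.129
-180 98 x -40.0 20.8 y -29.8 17.7 z 0.123
-170 99 x -40.8 20.9 y -28.9 16.8 z 0.112
-160 344 x -94.6 96.9 y -40.7 34.7 z 0.071
-150 222 x -89.0 96.1 y -41.5 31.4 z 0.066
-140 240 x -90.3 94.7 y -41.4 33.1 z 0.059
-130 278 x -85.6 90.1 y -41.1 33.8 z 0.053
-120 118 x -81.9 89.1 y -42.0 27.0 z 0.049
-110 49 x -20.0 30.2 y -17.9 6.6 z 0.084
-100 50 x -19.4 21.6 y -15.4 8.9 z 0.078
-90 31 x -18.7 19.3 y -14.3 3.6 z 0.069
```

```bash
python3 -c "
from mv import *
w=C('w0'); R0=np.array([[.446434,-.894816,-.00044],[-.894815,-.446434,.0016],[-.00163,-.00032,-1]]);P0=np.array([.2454,-.4917,.1861])
print('cam in tool0',(R0.T@(w.T[:3,3]-P0)).round(3))
for v in range(238,262,4): print(v,[(u,*(R0.T@(w.depth(u,v)-P0)*1e3).round(0)) for u in (190,196,200,362,366,372) if 0<w.d[v,u]<.25])
w3=C('w3'); w2=C('w2')
for nm,c in(('w3',w3),('w2',w2)):
  for p in [(200,200),(50,100),(200,50)]: print(nm,p,c.depth(*p).round(4))
for p in [(400,100),(300,30)]: print('w0',p,w.depth(*p).round(4))
s=arm.read_state();P=s['eef_pos'];R=s['ee_rot']
import meas
for nm in('w3','w2','scene3'): print(nm,meas.fit(C(nm),(.522,.0225)))
S=C('scene0')
v,u=np.mgrid[0:420,0:560]; z=S.d; k=z>0; u,v,z=u[k],v[k],z[k]
Q=(np.c_[(u-S.cx)/S.f*z,-(v-S.cy)/S.f*z,-z,np.ones(len(z))]@S.T.T)[:,:3]
L=(Q-P0)@R0*1e3
m=(abs(L[:,0])<110)&(abs(L[:,1])<60)&(L[:,2]>-200)&(L[:,2]<30)
for a in np.arange(-200,30,10):
    q=m&(L[:,2]>=a)&(L[:,2]<a+10)
    if q.sum(): print(a,q.sum(),'x',L[q,0].min().round(1),L[q,0].max().round(1),'y',L[q,1].min().round(1),L[q,1].max().round(1))
"
```

```text
cam in tool0 [-0.    -0.074 -0.197]
238 []
242 [(190, np.float64(-53.0), np.float64(-8.0), np.float64(-33.0)), (196, np.float64(-49.0), np.float64(-8.0), np.float64(-33.0)), (362, np.float64(49.0), np.float64(-8.0), np.float64(-34.0)), (366, np.float64(51.0), np.float64(-9.0), np.float64(-35.0))]
246 [(190, np.float64(-51.0), np.float64(-8.0), np.float64(-39.0)), (196, np.float64(-48.0), np.float64(-7.0), np.float64(-38.0)), (200, np.float64(-47.0), np.float64(-6.0), np.float64(-35.0)), (362, np.float64(48.0), np.float64(-7.0), np.float64(-38.0)), (366, np.float64(49.0), np.float64(-8.0), np.float64(-39.0)), (372, np.float64(53.0), np.float64(-8.0), np.float64(-39.0))]
250 [(190, np.float64(-50.0), np.float64(-8.0), np.float64(-44.0)), (196, np.float64(-48.0), np.float64(-6.0), np.float64(-41.0)), (200, np.float64(-46.0), np.float64(-4.0), np.float64(-37.0)), (362, np.float64(47.0), np.float64(-6.0), np.float64(-42.0)), (366, np.float64(48.0), np.float64(-8.0), np.float64(-45.0)), (372, np.float64(52.0), np.float64(-7.0), np.float64(-44.0))]
254 [(190, np.float64(-48.0), np.float64(-
[... 1197 characters left out ...]
[0.5123, 0.0165]))
scene3 (array([0.5214, 0.0237]), 466, np.float64(0.0015), array([0.5172, 0.0311]))
-200 99 x -48.5 5.5 y -37.4 33.2
-190 60 x -48.0 -15.4 y -23.8 18.5
-180 83 x -51.1 16.4 y -26.0 18.4
-170 82 x -52.3 10.4 y -25.8 20.6
-160 306 x -101.6 96.4 y -38.1 34.0
-150 128 x -100.7 56.3 y -37.8 33.0
-140 107 x -100.9 51.0 y -37.5 32.5
-130 138 x -95.5 51.2 y -38.9 34.1
-120 73 x -92.8 52.6 y -38.0 33.7
-110 13 x -71.6 51.4 y -9.6 7.1
-100 31 x -71.4 50.5 y -12.2 7.3
-90 29 x -70.3 59.2 y -12.3 7.3
-80 34 x -71.3 53.6 y -11.8 6.6
-70 41 x -73.4 56.3 y -12.2 5.7
-60 48 x -69.1 53.2 y -12.2 7.4
-50 44 x -68.2 59.0 y -11.7 8.3
-40 38 x -64.4 55.6 y -11.9 9.4
-30 3 x 43.6 49.9 y -7.9 5.9
```

The cameras show the real fingertips about 34 mm short of the reported TCP. The wrist and scene cameras agree on this, and both put the table at z = 0. I'll plan with the measured tip and watch the force while lowering.

```bash
cat > mv.py <<'E'
import sys
from h import *
from scipy.spatial.transform import Rotation as Ro
K=.034
def Rt(th,al):
    th,al=np.radians([th,al]); f=np.array([np.cos(al),np.sin(al),0]);u=np.array([0,0,1.])
    x=np.cos(th)*f+np.sin(th)*u; z=np.sin(th)*f-np.cos(th)*u
    return np.c_[x,np.cross(z,x),z]
def plan(p,R):
    s=arm.read_state(); C_=s['ee_rot']; P=s['eef_pos']; tip=P-K*C_[:,2]
    tgt=np.array(p)+K*R[:,2]
    print('t',s['t'],'tip',tip.round(4),'F',s['force'].round(2),'q',s['qpos'].round(2))
    rv=Ro.from_matrix(C_.T@R).as_rotvec(degrees=True); print('rotvec',rv.round(2))
    print('TCP shift before turn (mm)',(C_.T@(tgt-P)*1e3).round(1),' if turned',(R.T@(tgt-P)*1e3).round(1))
E
python3 -c "
from mv import *
T0=np.array([.521,.022]);M=np.array([.60,.114]);d=(M-T0)/np.linalg.norm(M-T0)
c=T0-d*(.0255);print('contact',c,d); q=c-d*.025; print(q)
plan((*q,.035),Rt(45,46));plan((*q,.013),Rt(45,46)); print(Rt(45,46).round(3))"
```

```text
contact [0.50438751 0.00265381] [0.65147023 0.7586742 ]
[ 0.48810075 -0.01631305]
t 4.625 tip [ 0.4462 -0.0642  0.0445] F [-0.44  0.14  0.16] q [-1.03  0.37  2.28  0.93  0.95 -2.55]
rotvec [ 0.9   3.02 -0.46]
TCP shift before turn (mm) [42.6 -4.7 49.5]  if turned [40.  -3.6 51.7]
t 4.625 tip [ 0.4462 -0.0642  0.0445] F [-0.44  0.14  0.16] q [-1.03  0.37  2.28  0.93  0.95 -2.55]
rotvec [ 0.9   3.02 -0.46]
TCP shift before turn (mm) [27.9 -4.9 65.8]  if turned [24.4 -3.6 67.3]
[[ 0.491  0.719  0.491]
 [ 0.509 -0.695  0.509]
 [ 0.707 -0.    -0.707]]
```

Request:
apply_moves(increments=[[8,-1,10,0.9,3,-0.5,-1],[8,-1,10,0,0,0,-1],[8,-1,10,0,0,0,-1],[8,-1,10,0,0,0,-1],[8,0,11,0,0,0,-1],[0,0,0,0,0,0,-1]])

```text
t: 5.38
eef_pos: [0.5035, 0.0029, 0.0098]
ee_rot: [[0.491, 0.721, 0.489], [0.509, -0.693, 0.511], [0.707, -0.002, -0.707]]
force: [0.8, 0.3, 0.6]
finger_gap: 0.008
```

```bash
cat > chk.py <<'E'
from mv import *
import meas
def tool(tag,show=True):
    s=arm.read_state(); R=s['ee_rot'];P=s['eef_pos']
    c=C(tag); v,u=np.mgrid[0:420,0:560]; z=c.d; k=z>0; u,v,z=u[k],v[k],z[k]
    Q=(np.c_[(u-c.cx)/c.f*z,-(v-c.cy)/c.f*z,-z,np.ones(len(z))]@c.T.T)[:,:3]
    L=(Q-P)@R*1e3
    m=(abs(L[:,0])<22)&(abs(L[:,1])<16)&(L[:,2]>-80)&(L[:,2]<-5)&(Q[:,2]>.008)
    print(tag,'finger end',np.sort(L[m,2])[-6:].round(1))
    m=(abs(L[:,0])<110)&(abs(L[:,1])<45)&(L[:,2]>-165)&(L[:,2]<-110)
    print('slab lowest z',np.sort(Q[m,2])[:6].round(4),'x',L[m,0].min().round(1))
E
python3 -c "
from chk import *
plan((.4881,-.0163,.013),Rt(45,46))
grab('wrist','w4');grab('scene','scene4');tool('scene4')
for n in('w4','scene4'): print(meas.fit(C(n),(.521,.022)))
S=C('scene4');cv2.imwrite('pics/s4c.png',cv2.resize(S.im[150:300,250:420],None,fx=4,fy=4))
"
```

```text
t 5.375 tip [ 0.4869 -0.0145  0.0338] F [0.78 0.32 0.65] q [-0.88  0.44  2.27  1.09  0.92 -2.59]
rotvec [-0.16  0.01  0.02]
TCP shift before turn (mm) [-15.1   2.3  14.4]  if turned [-15.1   2.3  14.4]
scene4 finger end [-54.6 -54.3 -53.8 -53.1 -51.4 -51.4]
slab lowest z [0.03   0.0328 0.0334 0.0346 0.035  0.035 ] x -93.0
(array([0.5202, 0.0209]), 9483, np.float64(0.0008), array([0.5095, 0.019 ]))
(array([0.5212, 0.0237]), 462, np.float64(0.0015), array([0.5173, 0.0317]))
```

View pics/s4c.png

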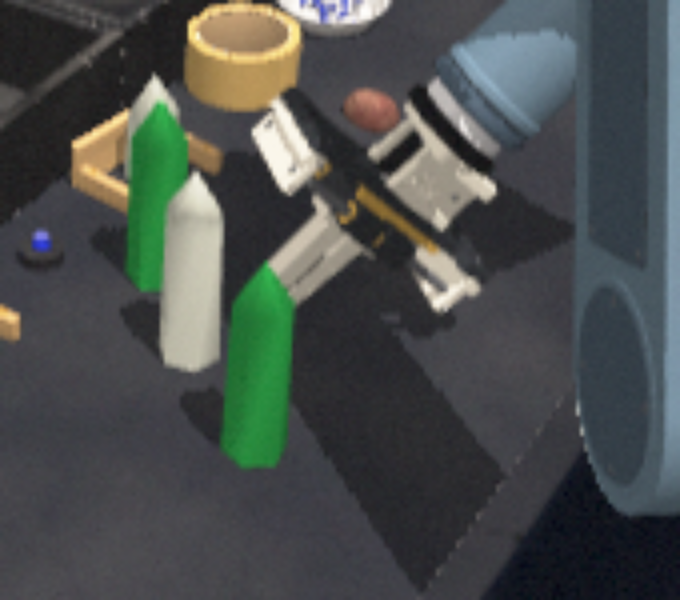

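View pics/w4.png

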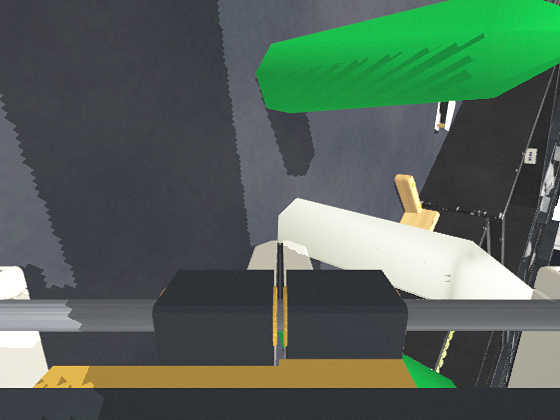

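Request:
apply_moves(increments=[[-7,1,7,0,0,0,-1],[-7,1,7,0,0,0,-1],[0,0,0,0,0,0,-1]])

```text
t: 5.85
eef_pos: [0.5045, -0.0001, -0.0111]
ee_rot: [[0.494, 0.719, 0.49], [0.506, -0.695, 0.51], [0.707, -0.004, -0.707]]
force: [0.1, 0.3, -0.2]
finger_gap: 0.004
```

```bash
python3 -c "
from chk import *
plan((.505,.004,.014),Rt(45,46))
grab('wrist','w5');grab('scene','scene5');tool('scene5')
S=C('scene5');cv2.imwrite('pics/s5c.png',cv2.resize(S.im[150:300,250:420],None,fx=4,fy=4))
"
```

```text
t 5.85 tip [ 0.4878 -0.0174  0.0129] F [ 0.12  0.29 -0.22] q [-0.89  0.5   2.27  1.13  0.89 -2.66]
rotvec [-0.11  0.   -0.2 ]
TCP shift before turn (mm) [20.1 -2.5 18.6]  if turned [20.1 -2.5 18.6]
scene5 finger end [-57.6 -55.9 -55.2 -54.1 -52.1 -49.7]
slab lowest z [-0.0052 -0.004  -0.0035 -0.0034 -0.0032 -0.0026] x -110.0
```

View pics/s5c.png

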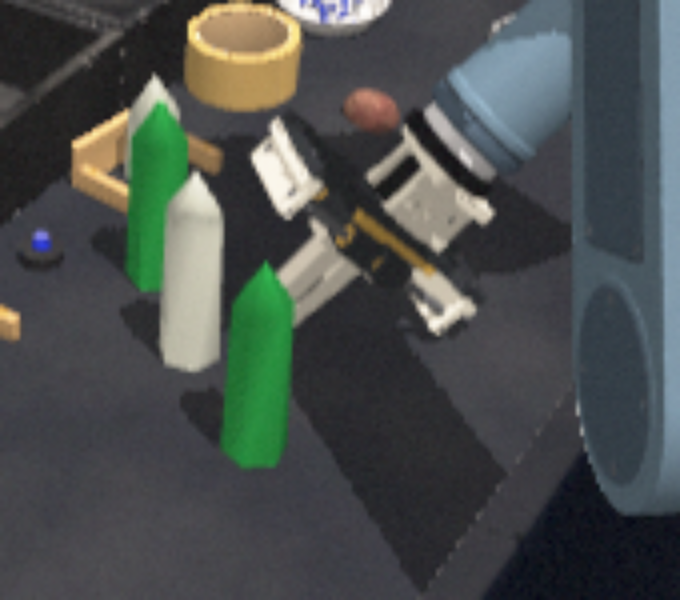

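View pics/w5.png

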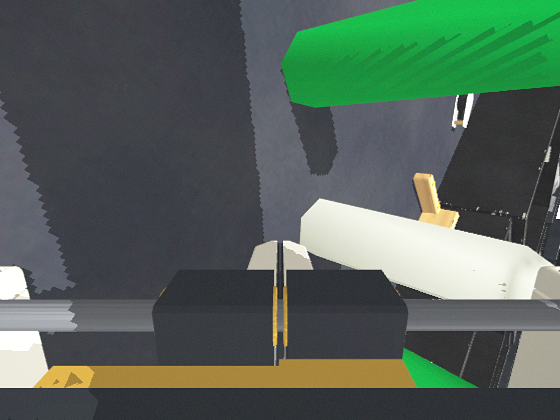

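```bash
cat > hexfit.py <<'E'
from meas import *
def hexfit(tag,g):
    c=C(tag); g=np.array(fit(c,g)[0]); P=cloud(c,g,.03); P=P[P[:,2]<.11]; best=None
    for a0 in range(0,60,10):
        def res(p):
            q=P[:,:2]-p[:2]; an=p[2]+np.arange(6)*np.pi/3
            h=(q@np.array([np.cos(an),np.sin(an)])).max(1)
            return h-(.019-.0022*P[:,2]/.12)
        s=least_squares(res,[*g,np.radians(a0)],loss='soft_l1',f_scale=.001)
        if best is None or s.cost<best.cost: best=s
    return best.x[:2].round(4),(np.degrees(best.x[2])%60).round(1),np.abs(best.fun).mean().round(5)
if __name__=='__main__':
    for t in('w5','w4','scene5','top2'): print(t,hexfit(t,(.521,.022)))
E
python3 hexfit.py
```

```text
w5 (array([0.5193, 0.0205]), np.float64(43.2), np.float64(0.00043))
w4 (array([0.5193, 0.0205]), np.float64(43.1), np.float64(0.0004))
scene5 (array([0.5209, 0.0247]), np.float64(42.7), np.float64(0.00132))
top2 (array([0.5215, 0.0209]), np.float64(42.9), np.float64(0.00018))
```

Request:
apply_moves(increments=[[3.5,-0.3,3.5,0,0,0,-1],[3.5,-0.3,3.5,0,0,0,-1],[3.5,-0.3,3.5,0,0,0,-1],[3.5,-0.3,3.5,0,0,0,-1],[2.8,-0.3,2.8,0,0,0,-1],[2.8,-0.3,2.8,0,0,0,-1],[2.8,-0.3,2.8,0,0,0,-1],[2.8,-0.3,2.8,0,0,0,-1],[0,0,0,0,0,0,-1]])

```text
t: 7.08
eef_pos: [0.5279, 0.0277, -0.0102]
ee_rot: [[0.492, 0.72, 0.49], [0.508, -0.694, 0.51], [0.707, -0.002, -0.707]]
force: [0.1, -0.5, 0.1]
finger_gap: 0.002
```

```bash
python3 -c "
from chk import *
from hexfit import hexfit
plan((.505,.004,.014),Rt(45,46))
grab('wrist','w6');grab('top','top6')
for n in('w6','top6'): print(hexfit(n,(.525,.028)))
"
```

```text
t 7.075 tip [0.5112 0.0104 0.0138] F [ 0.06 -0.49  0.08] q [-0.79  0.5   2.26  1.2   0.86 -2.63]
rotvec [-0.09 -0.01 -0.06]
TCP shift before turn (mm) [-6.2  0.  -6.4]  if turned [-6.2  0.  -6.4]
(array([0.5279, 0.0296]), np.float64(41.7), np.float64(0.00052))
(array([0.5301, 0.0299]), np.float64(41.0), np.float64(0.0002))
```

View pics/w6.png

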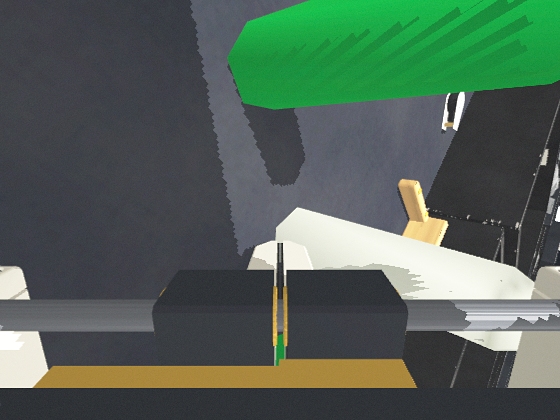

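Request:
apply_moves(increments=[[2.5,0.8,2.5,0,0,0,-1],[3,0.8,3,0,0,0,-1],[3.2,0.1,3.2,0,0,0,-1],[3.2,-0.3,3.2,0,0,0,-1],[3.2,-0.3,3.2,0,0,0,-1],[3.2,-0.3,3.2,0,0,0,-1],[3.2,-0.3,3.2,0,0,0,-1],[3.2,-0.3,3.2,0,0,0,-1],[3,-0.3,3,0,0,0,-1],[0,0,0,0,0,0,-1]])

```text
t: 8.43
eef_pos: [0.5552, 0.0561, -0.01]
ee_rot: [[0.492, 0.72, 0.49], [0.508, -0.694, 0.51], [0.707, -0.002, -0.707]]
force: [-0.4, -0.4, -0.0]
finger_gap: 0.008
```

```bash
python3 -c "
from chk import *
from hexfit import hexfit
plan((.505,.004,.014),Rt(45,46))
grab('scene','scene7');grab('top','top7')
for n in('top7',): print(hexfit(n,(.553,.06)))
S=C('scene7');cv2.imwrite('pics/s7c.png',cv2.resize(S.im[150:300,230:400],None,fx=4,fy=4))
"
```

```text
t 8.425 tip [0.5385 0.0387 0.014 ] F [-0.38 -0.42 -0.02] q [-0.68  0.51  2.23  1.27  0.83 -2.58]
rotvec [-0.09 -0.03 -0.05]
TCP shift before turn (mm) [-34.1   0.1 -34.1]  if turned [-34.1   0.1 -34.1]
(array([0.5575, 0.0581]), np.float64(41.7), np.float64(0.00018))
```

View pics/s7c.png

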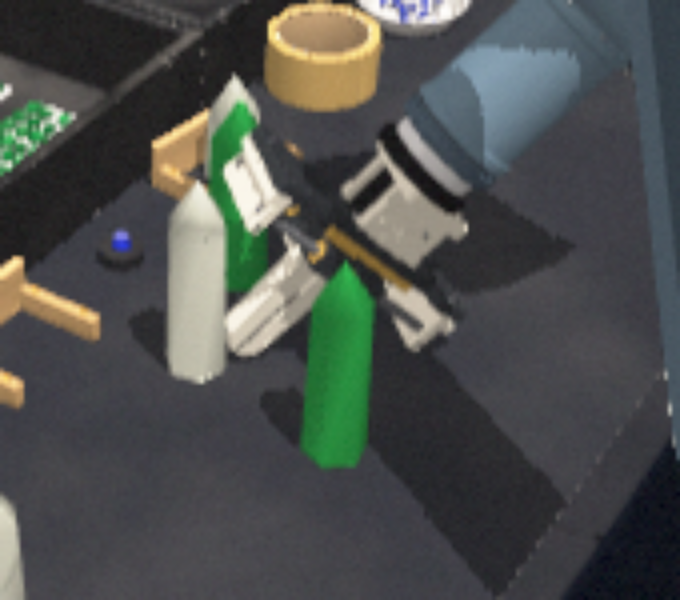

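View pics/top7.png

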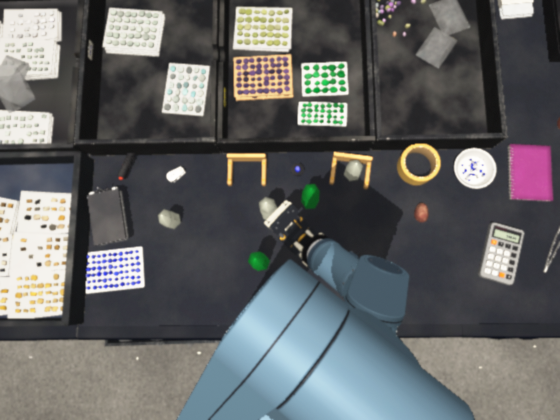

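Request:
apply_moves(increments=[[2.5,-0.5,2.5,0,0,0,-1],[3.2,-0.7,3.2,0,0,0,-1],[3.2,-0.7,3.2,0,0,0,-1],[3.2,-0.7,3.2,0,0,0,-1],[3.2,-0.7,3.2,0,0,0,-1],[3.2,-0.7,3.2,0,0,0,-1],[3.2,-0.7,3.2,0,0,0,-1],[3.2,-0.7,3.2,0,0,0,-1],[3,-0.7,3,0,0,0,-1],[0,0,0,0,0,0,-1]])

```text
t: 9.78
eef_pos: [0.5779, 0.0888, -0.0103]
ee_rot: [[0.492, 0.72, 0.49], [0.508, -0.694, 0.51], [0.707, -0.002, -0.707]]
force: [1.1, 0.2, 0.6]
finger_gap: 0.002
```

```bash
python3 -c "
from chk import *
from hexfit import hexfit
plan((.505,.004,.014),Rt(45,46))
grab('scene','scene8');grab('top','top8');grab('wrist','w8')
for n in('top8','w8','scene8'): print(hexfit(n,(.58,.09)))
print('gf',meas.fit(C('top8'),(.5877,-.04)),'gn',meas.fit(C('top8'),(.436,.083)))
S=C('scene8');cv2.imwrite('pics/s8c.png',cv2.resize(S.im[150:300,210:380],None,fx=4,fy=4))
"
```

```text
t 9.775 tip [0.5613 0.0714 0.0138] F [1.08 0.24 0.64] q [-0.57  0.52  2.2   1.34  0.79 -2.55]
rotvec [-0.11 -0.   -0.05]
TCP shift before turn (mm) [-61.8   6.3 -62.1]  if turned [-61.8   6.4 -62.1]
(array([0.5818, 0.0898]), np.float64(37.3), np.float64(0.00019))
(array([0.5796, 0.0894]), np.float64(37.1), np.float64(0.0005))
(array([0.5803, 0.0932]), np.float64(34.9), np.float64(0.0019))
gf (array([ 0.5883, -0.0413]), 153, np.float64(0.0008), array([ 0.5851, -0.0408])) gn (array([0.4355, 0.0823]), 62, np.float64(0.0007), array([0.4379, 0.0779]))
```

View pics/s8c.png

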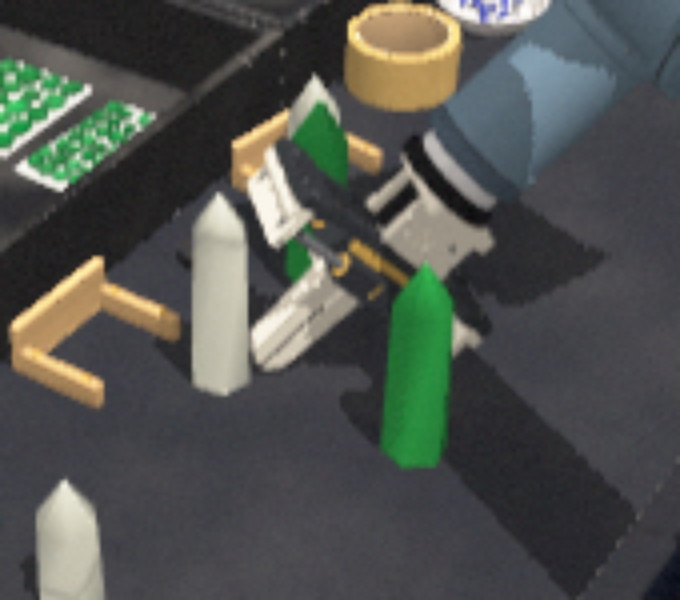

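Request:
apply_moves(increments=[[-2,0,-2,0,0,0,-1],[0,4,0,0,0,0,-1],[2.5,-0.3,2.5,0,0,0,-1],[3.2,-0.7,3.2,0,0,0,-1],[3.2,-0.7,3.2,0,0,0,-1],[3.2,-0.7,3.2,0,0,0,-1],[3.2,-0.7,3.2,0,0,0,-1],[3.2,-0.7,3.2,0,0,0,-1],[3,-0.7,3,0,0,0,-1],[0,0,0,0,0,0,-1]])

```text
t: 11.18
eef_pos: [0.5969, 0.1089, -0.0102]
ee_rot: [[0.492, 0.72, 0.49], [0.508, -0.694, 0.51], [0.707, -0.002, -0.707]]
force: [-0.4, 0.7, 0.1]
finger_gap: 0.003
```

```bash
python3 -c "
from chk import *
from hexfit import hexfit
plan((.505,.004,.014),Rt(45,46))
grab('top','top9');grab('wrist','w9')
for n in('top9','w9'): print(hexfit(n,(.597,.108)))
T=C('top9');cv2.imwrite('pics/t9c.png',cv2.resize(T.im[130:280,190:360],None,fx=4,fy=4))
"
```

```text
t 11.175 tip [0.5802 0.0916 0.0139] F [-0.37  0.71  0.14] q [-0.5   0.53  2.17  1.38  0.77 -2.51]
rotvec [-0.1  -0.01 -0.05]
TCP shift before turn (mm) [-81.4   6.7 -81.6]  if turned [-81.4   6.8 -81.6]
(array([0.5993, 0.1114]), np.float64(29.7), np.float64(0.00021))
(array([0.597 , 0.1111]), np.float64(29.7), np.float64(0.00051))
```

View pics/t9c.png

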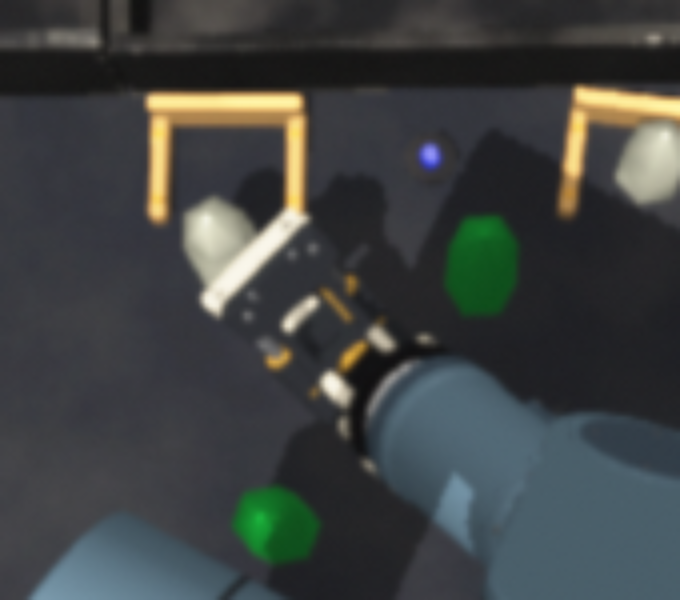

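Tower is at (0.599, 0.111), upright and in front of the bay mouth, with a hexagon corner facing the robot. For the final +x push I'll use two slightly open fingers as a fork, with less tilt. First I back off along the same line and rise.

Request:
apply_moves(increments=[[-7,0,-7,0,0,0,-1],[-14,0,-14,0,0,0,-1],[-14,0,-14,0,0,0,-1],[14,0,-14,0,0,0,-1],[28,0,-28,0,0,0,-1],[28,0,-28,0,0,0,-1],[28,0,-28,0,0,0,-1],[28,0,-28,0,0,0,-1],[14,0,-14,0,0,0,-1],[0,0,0,0,0,0,-1]])

```text
t: 12.52
eef_pos: [0.563, 0.0716, 0.1889]
ee_rot: [[0.49, 0.719, 0.492], [0.509, -0.695, 0.508], [0.707, 0.002, -0.707]]
force: [-0.3, -0.4, -1.1]
finger_gap: 0.001
```

```bash
cat > f2.py <<'E'
import f; from f import *
f.fg=np.array(list(ip(np.linspace(-.03,.03,9),[-.0075,0,.0075],-np.linspace(0,.084,12))))
f.O=np.array([(.4357,.0835,.022,.152)])
for th in(20,24,28,32):
    for al in(-20,-10,0):
        print(th,al,{k:round(float(v),4) for k,v in f.ev(np.array([.599,.1115]),np.array([.672,.1155]),th,al,0).items()})
E
python3 f2.py; python3 -c "
from chk import *
from hexfit import hexfit
R=np.c_[[0,1,0],[np.cos(np.radians(26)),0,np.sin(np.radians(26))],[np.sin(np.radians(26)),0,-np.cos(np.radians(26))]]
plan((.548,.113,.2),R); plan((.548,.113,.2),Rt(0,90))
grab('top','top10');grab('scene','scene10')
print(hexfit('top10',(.599,.111)),hexfit('scene10',(.599,.111)))
cv2.imwrite('pics/s10c.png',cv2.resize(C('scene10').im[60:300,180:460],None,fx=2.6,fy=2.6))
T=C('top10');cv2.imwrite('pics/t10c.png',cv2.resize(T.im[140:220,200:300],None,fx=7,fy=7,interpolation=cv2.INTER_CUBIC))
"
```

```text
20 -20 {'g': 0.0107, 'tow': 0.011, 'zb': 0.0717, 'hc': 0.0081, 'z': 0.0056, 'e': 0.0183}
20 -10 {'g': 0.025, 'tow': 0.0088, 'zb': 0.0717, 'hc': 0.0081, 'z': 0.0056, 'e': 0.0137}
20 0 {'g': 0.0268, 'tow': 0.0047, 'zb': 0.0717, 'hc': 0.0081, 'z': 0.0056, 'e': 0.0087}
24 -20 {'g': -0.0008, 'tow': 0.0173, 'zb': 0.0675, 'hc': 0.0091, 'z': 0.0061, 'e': 0.0181}
24 -10 {'g': 0.0132, 'tow': 0.015, 'zb': 0.0675, 'hc': 0.0091, 'z': 0.0061, 'e': 0.0135}
24 0 {'g': 0.0149, 'tow': 0.0109, 'zb': 0.0675, 'hc': 0.0091, 'z': 0.0061, 'e': 0.0085}
28 -20 {'g': -0.0125, 'tow': 0.0235, 'zb': 0.0631, 'hc': 0.01, 'z': 0.0065, 'e': 0.0179}
28 -10 {'g': 0.001, 'tow': 0.0212, 'zb': 0.0631, 'hc': 0.01, 'z': 0.0065, 'e': 0.0133}
28 0 {'g': 0.0058, 'tow': 0.0171, 'zb': 0.0631, 'hc': 0.01, 'z': 0.0065, 'e': 0.0083}
32 -20 {'g': -0.0155, 'tow': 0.0297, 'zb': 0.0583, 'hc': 0.0109, 'z': 0.007, 'e': 0.0176}
32 -10 {'g': -0.0075, 'tow': 0.0273, 'zb': 0.0583, 'hc': 0.0109, 'z': 0.007, 'e': 0.013}
32 0 {'g': -0.006, 'tow': 0.0232, 'zb': 0.0583, 'hc': 0.0109, 'z': 0.007, 'e': 0.008}
t 12.525 tip [0.5462 0.0544 0.213 ] F [-0.26 -0.41 -1.05] q [-0.63  0.09  2.06  0.92  1.08 -1.92]
rotvec [ -6.25 -32.1  -50.  ]
TCP shift before turn (mm) [  7.3 -28.8  34.8]  if turned [41.4 -8.6 17.5]
t 12.525 tip [0.5462 0.0544 0.213 ] F [-0.26 -0.41 -1.05] q [-0.63  0.09  2.06  0.92  1.08 -1.92]
rotvec [ 17.37 -42.69 -41.65]
TCP shift before turn (mm) [ -2.5 -39.6  29.8]  if turned [ 41.4 -15.   22.9]
(array([0.5994, 0.1115]), np.float64(29.1), np.float64(0.00027)) (array([0.5984, 0.1151]), np.float64(29.8), np.float64(0.00131))
```

View pics/s10c.png

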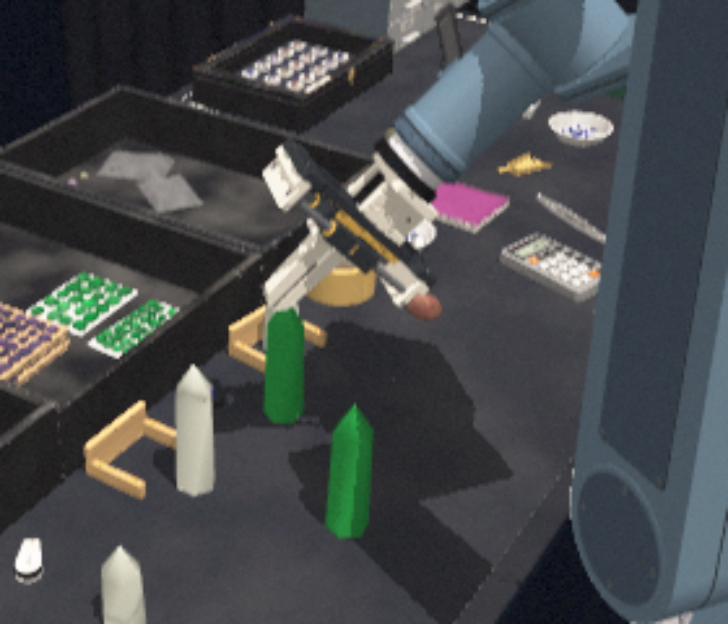

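View pics/t10c.png

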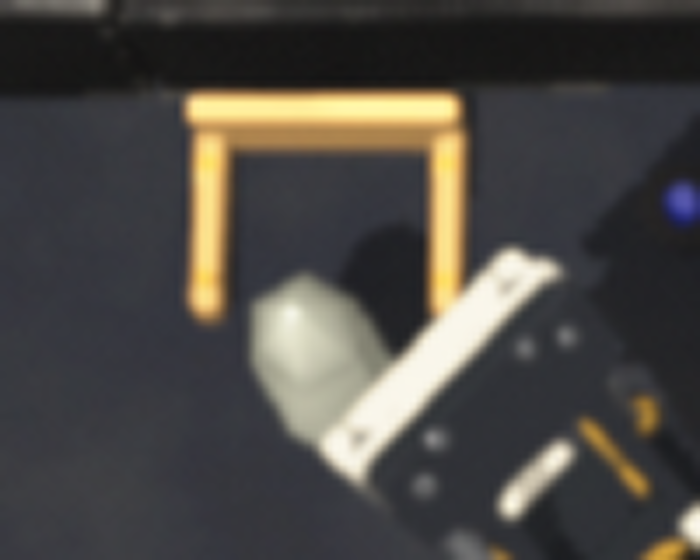

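```bash
cat >> mv.py <<'E'
def Rb(th,al=0):
    R=Rt(th,al); f=R[:,0]; z=R[:,2]; a=np.radians(al); x=np.array([-np.sin(a),np.cos(a),0]); return np.c_[x,np.cross(z,x),z]
E
python3 -c "
from mv import *
plan((.560,.113,.2),Rb(22))
R=arm.read_state()['ee_rot']; rv=Ro.from_matrix(R.T@Rb(22)).as_rotvec(degrees=True)/7; print(rv.round(2))"
```

```text
t 12.625 tip [0.5454 0.055  0.211 ] F [-0.39 -0.57 -0.23] q [-0.63  0.1   2.06  0.92  1.08 -1.93]
rotvec [ -2.85 -33.84 -48.94]
TCP shift before turn (mm) [ 12.9 -20.5  39. ]  if turned [40.7  3.  21.1]
[-0.41 -4.83 -6.99]
```

Request:
apply_moves(increments=[[0,0,0,-0.41,-4.83,-7,-0.74],[0,0,0,-0.41,-4.83,-7,-0.74],[0,0,0,-0.41,-4.83,-7,-0.74],[0,0,0,-0.41,-4.83,-7,-0.74],[0,0,0,-0.41,-4.83,-7,-0.74],[0,0,0,-0.41,-4.83,-7,-0.74],[0,0,0,-0.41,-4.83,-7,-0.74],[20,1.5,10,0,0,0,-0.74],[20,1.5,10,0,0,0,-0.74],[0,0,0,0,0,0,-0.74]])

```text
t: 13.88
eef_pos: [0.5713, 0.1135, 0.1672]
ee_rot: [[-0.004, 0.929, 0.371], [1.0, 0.004, 0.001], [-0.0, 0.371, -0.929]]
force: [-0.3, -0.3, 0.2]
finger_gap: 0.134
```

```bash
python3 -c "
from chk import *
plan((.563,.1125,.05),Rb(22));plan((.563,.1125,.010),Rb(22))
grab('wrist','w11');grab('scene','scene11')
cv2.imwrite('pics/s11c.png',cv2.resize(C('scene11').im[60:300,180:460],None,fx=2.6,fy=2.6))
"
```

```text
t 13.875 tip [0.5586 0.1134 0.1988] F [-0.3  -0.26  0.18] q [ 0.01  0.1   1.86 -0.    0.8  -1.57]
rotvec [-0.22 -0.07  0.2 ]
TCP shift before turn (mm) [ -1.  -51.  139.8]  if turned [ -1.  -51.6 139.6]
t 13.875 tip [0.5586 0.1134 0.1988] F [-0.3  -0.26  0.18] q [ 0.01  0.1   1.86 -0.    0.8  -1.57]
rotvec [-0.22 -0.07  0.2 ]
TCP shift before turn (mm) [ -1.  -65.9 176.9]  if turned [ -1.  -66.5 176.7]
```

View pics/s11c.png

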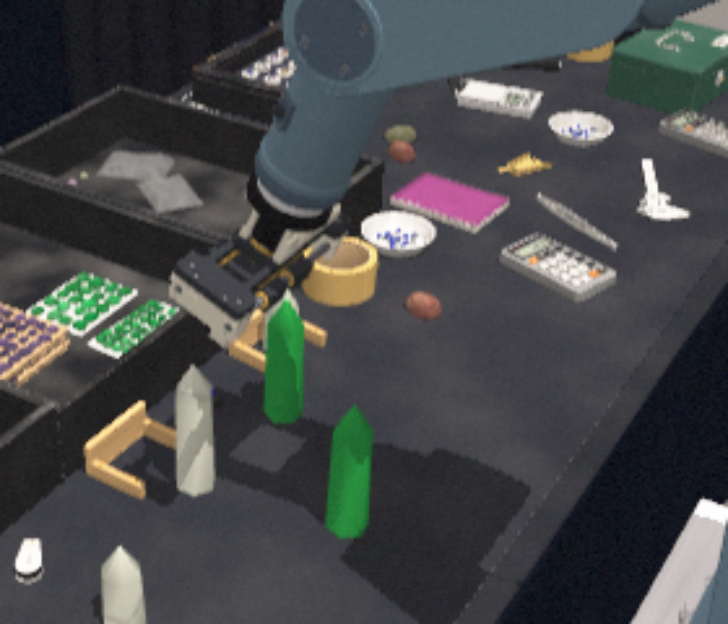

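View pics/w11.png

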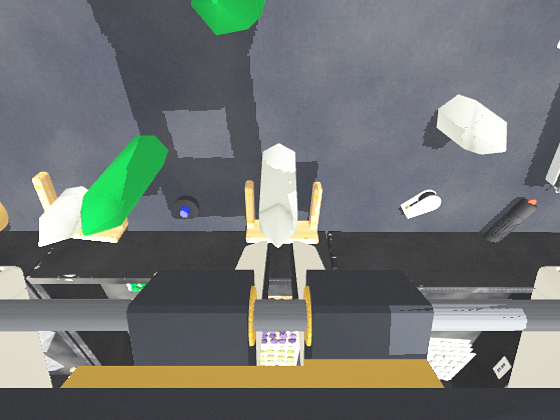

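Request:
apply_moves(increments=[[0,-13,35,0,0,0,-0.74],[-1,-13,35,0,0,0,-0.74],[0,-13,35,0,0,0,-0.74],[0,-12,35,0,0,0,-0.74],[0,0,0,0,0,0,-0.74]])

```text
t: 14.6
eef_pos: [0.5757, 0.1103, 0.0184]
ee_rot: [[0.0, 0.929, 0.37], [1.0, 0.0, -0.0], [-0.0, 0.37, -0.929]]
force: [0.2, -0.2, 0.3]
finger_gap: 0.133
```

```bash
python3 -c "
from chk import *
plan((.564,.1125,.010),Rb(22))
grab('wrist','w12');grab('scene','scene12')
print(meas.fit(C('scene12'),(.599,.112)),meas.fit(C('scene12'),(.436,.083)))
cv2.imwrite('pics/s12c.png',cv2.resize(C('scene12').im[130:300,200:360],None,fx=4,fy=3.5))
"
```

```text
t 14.6 tip [0.5632 0.1104 0.05  ] F [ 0.16 -0.21  0.29] q [-0.    0.32  2.03 -0.    0.42 -1.57]
rotvec [-0.29  0.02  0.  ]
TCP shift before turn (mm) [  2.2 -13.8  37.5]  if turned [  2.2 -14.   37.4]
(array([0.5992, 0.1146]), 198, np.float64(0.0014), array([0.5962, 0.1208])) (array([0.4356, 0.0842]), 517, np.float64(0.0014), array([0.434 , 0.0937]))
```

View pics/s12c.png

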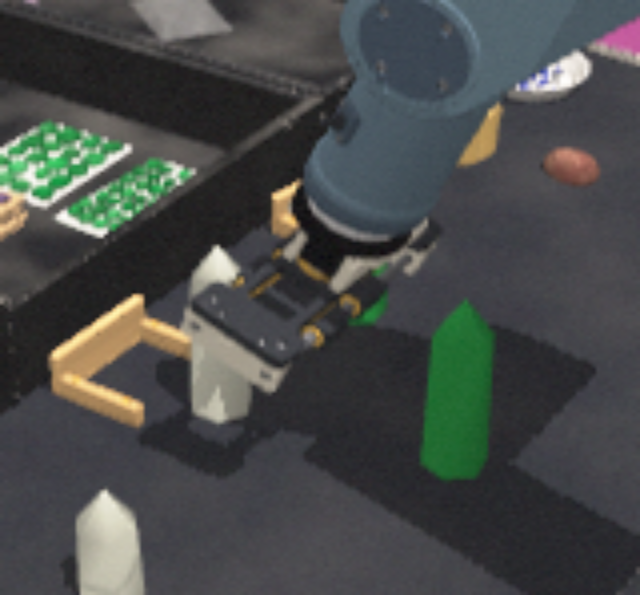

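View pics/w12.png

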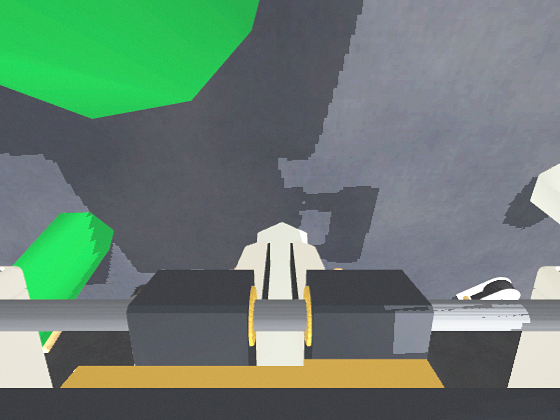

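Request:
apply_moves(increments=[[1,-5,13,0,0,0,-0.74],[0,-5,13,0,0,0,-0.74],[0,-4,11,0,0,0,-0.74],[0,0,0,0,0,0,-0.74]])

```text
t: 15.2
eef_pos: [0.5783, 0.1125, -0.0196]
ee_rot: [[-0.001, 0.927, 0.374], [1.0, 0.001, 0.0], [-0.0, 0.374, -0.927]]
force: [1.3, -0.3, -0.0]
finger_gap: 0.132
```

```bash
python3 -c "
from chk import *
from hexfit import hexfit
plan((.60,.1115,.010),Rb(22))
grab('wrist','w13');grab('top','top13')
cv2.imwrite('pics/t13c.png',cv2.resize(C('top13').im[130:280,190:360],None,fx=4,fy=4))
"
```

```text
t 15.2 tip [0.5656 0.1125 0.012 ] F [ 1.29 -0.26 -0.  ] q [ 0.    0.39  2.06 -0.    0.31 -1.57]
rotvec [-0.05 -0.02  0.07]
TCP shift before turn (mm) [-1.1 31.2 14.7]  if turned [-1.  31.2 14.7]
```

View pics/w13.png

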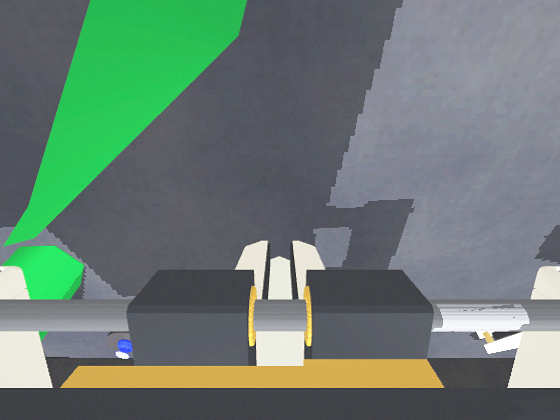

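View pics/t13c.png

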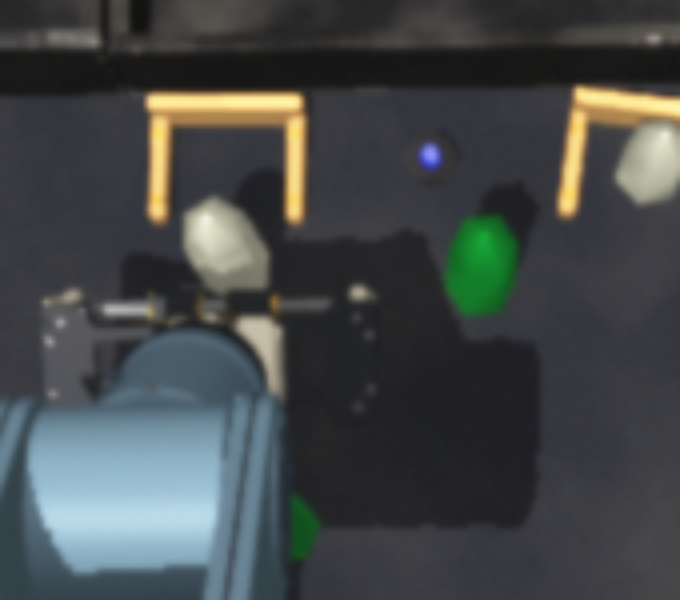

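Request:
apply_moves(increments=[[0,2.8,1.1,0,0,0,-0.74],[0.2,3.7,1.5,0,0,0,-0.74],[0.2,3.7,1.5,0,0,0,-0.74],[0.2,3.7,1.5,0,0,0,-0.74],[0.2,3.7,1.5,0,0,0,-0.74],[0.2,3.7,1.5,0,0,0,-0.74],[0.2,3.7,1.5,0,0,0,-0.74],[0.2,3.7,1.5,0,0,0,-0.74],[0.2,3.7,1.5,0,0,0,-0.74],[0,0,0,0,0,0,-0.74]])

```text
t: 16.55
eef_pos: [0.6151, 0.1141, -0.0178]
ee_rot: [[-0.001, 0.926, 0.377], [1.0, 0.001, 0.0], [-0.0, 0.377, -0.926]]
force: [-0.9, 0.2, -1.1]
finger_gap: 0.131
```

```bash
python3 -c "
from chk import *
from hexfit import hexfit
plan((.64,.1155,.012),Rb(22))
grab('wrist','w14');grab('top','top14');grab('scene','scene14')
for n in('top14','scene14'): print(hexfit(n,(.628,.113)))
cv2.imwrite('pics/t14c.png',cv2.resize(C('top14').im[130:280,190:360],None,fx=4,fy=4))
cv2.imwrite('pics/s14c.png',cv2.resize(C('scene14').im[150:300,200:360],None,fx=4,fy=4))
"
```

```text
t 16.55 tip [0.6023 0.1141 0.0137] F [-0.86  0.16 -1.15] q [ 0.01  0.43  1.97 -0.01  0.35 -1.56]
rotvec [ 0.16 -0.02  0.06]
TCP shift before turn (mm) [ 1.4 34.2 15.8]  if turned [ 1.4 34.3 15.7]
(array([0.6325, 0.1136]), np.float64(31.8), np.float64(0.0003))
(array([0.6318, 0.1175]), np.float64(29.9), np.float64(0.00116))
```

View pics/s14c.png

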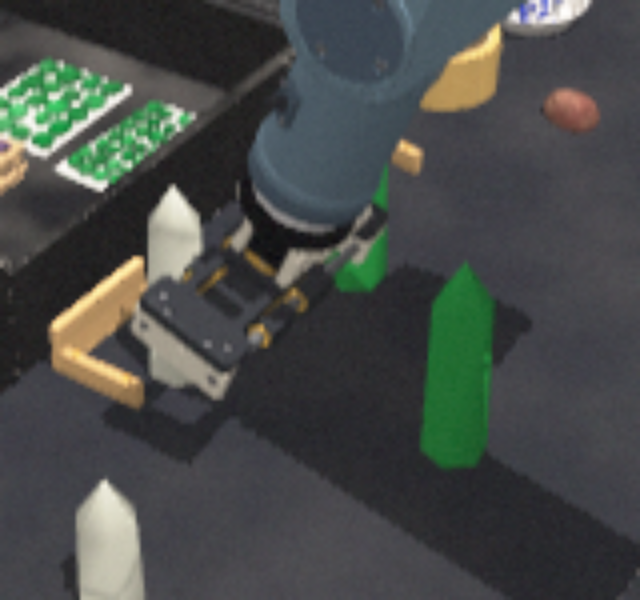

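View pics/t14c.png

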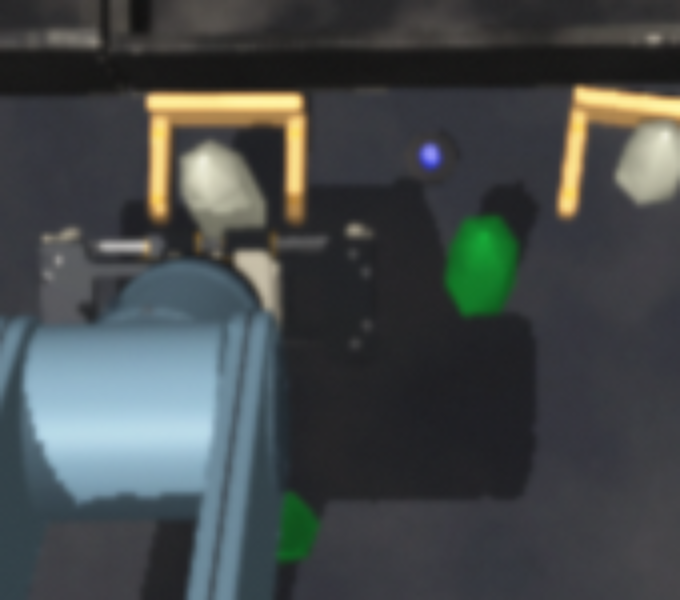

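Request:
apply_moves(increments=[[0.1,3.4,1.6,0,0,0,-0.74],[0.1,3.7,1.6,0,0,0,-0.74],[0.1,3.7,1.6,0,0,0,-0.74],[0.1,3.7,1.6,0,0,0,-0.74],[0.1,3.7,1.6,0,0,0,-0.74],[0.1,3.7,1.6,0,0,0,-0.74],[0.1,3.7,1.5,0,0,0,-0.74],[0.1,2.8,1.2,0,0,0,-0.74],[0,0,0,0,0,0,-0.74]])

```text
t: 17.82
eef_pos: [0.6458, 0.1149, -0.0186]
ee_rot: [[-0.001, 0.926, 0.377], [1.0, 0.001, 0.0], [-0.0, 0.377, -0.926]]
force: [-0.8, 0.1, 1.2]
finger_gap: 0.132
```

```bash
python3 -c "
from chk import *
from hexfit import hexfit
plan((.64,.1155,.012),Rb(22))
grab('top','top15');grab('scene','scene15')
for n in('top15','scene15'): print(hexfit(n,(.664,.115)))
T=C('top15')
cv2.imwrite('pics/t15c.png',cv2.resize(T.im[145:205,210:290],None,fx=8,fy=8,interpolation=cv2.INTER_CUBIC))
"
```

```text
t 17.825 tip [0.633  0.1149 0.0129] F [-0.75  0.14  1.2 ] q [ 0.01  0.47  1.9  -0.01  0.39 -1.56]
rotvec [ 0.15 -0.02  0.06]
TCP shift before turn (mm) [0.6 6.1 3.4]  if turned [0.6 6.1 3.4]
(array([0.663 , 0.1144]), np.float64(33.3), np.float64(0.00033))
(array([0.6624, 0.1185]), np.float64(33.3), np.float64(0.00139))
```

View pics/t15c.png

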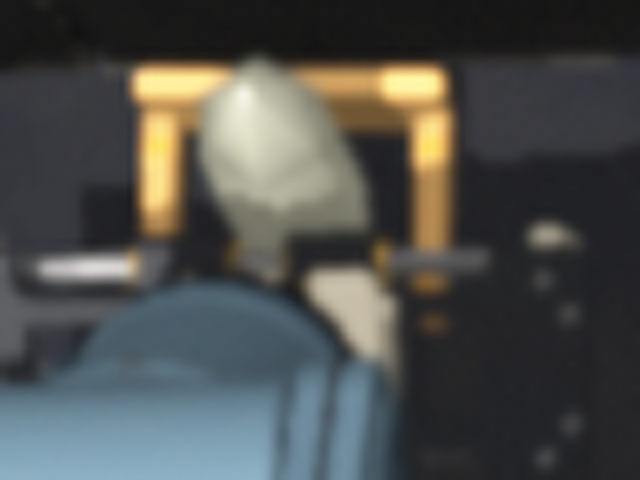

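Request:
apply_moves(increments=[[0,1.6,0.6,0,0,0,-0.74],[0,1.6,0.6,0,0,0,-0.74],[0,1.5,0.6,0,0,0,-0.74],[0,1.2,0.5,0,0,0,-0.74],[0,0,0,0,0,0,-0.74]])

```text
t: 18.55
eef_pos: [0.6517, 0.115, -0.0186]
ee_rot: [[-0.001, 0.926, 0.376], [1.0, 0.001, 0.0], [-0.0, 0.376, -0.926]]
force: [-2.1, 0.4, 1.5]
finger_gap: 0.129
```

```bash
python3 -c "
from chk import *
from hexfit import hexfit
plan((.59,.1155,.012),Rb(22))
grab('top','top16')
for n in('top16',): print(hexfit(n,(.668,.115)))
"
```

```text
t 18.55 tip [0.6389 0.1149 0.0129] F [-2.06  0.39  1.53] q [ 0.01  0.48  1.88 -0.01  0.39 -1.56]
rotvec [ 0.11 -0.02  0.06]
TCP shift before turn (mm) [  0.6 -45.7 -17.6]  if turned [  0.5 -45.7 -17.5]
(array([0.669 , 0.1144]), np.float64(33.3), np.float64(0.00136))
```

Request:
apply_moves(increments=[[0,-2.5,-1,0,0,0,-0.74],[0,-6,-2.4,0,0,0,-0.74],[0,-13,-5.2,0,0,0,-0.74],[0,-14,-5.6,0,0,0,-0.74],[0,9,-24,0,0,0,-0.74],[0,18,-46,0,0,0,-0.74],[0,18,-46,0,0,0,-0.74],[0,18,-46,0,0,0,-0.74],[0,9,-30,0,0,0,-0.74],[0,0,0,0,0,0,-0.74]])

```text
t: 19.85
eef_pos: [0.6087, 0.1151, 0.1894]
ee_rot: [[-0.001, 0.924, 0.382], [1.0, 0.001, 0.0], [-0.0, 0.382, -0.924]]
force: [-0.5, 0.3, 0.6]
finger_gap: 0.129
```

```bash
python3 -c "
from chk import *
from hexfit import hexfit
plan((.45,.1155,.25),Rb(22))
"
```

```text
t 19.85 tip [0.5957 0.1151 0.2208] F [-0.51  0.29  0.63] q [ 0.01  0.14  1.76 -0.    0.85 -1.56]
rotvec [ 0.44 -0.03  0.07]
TCP shift before turn (mm) [   0.6 -123.8  -82.6]  if turned [   0.4 -124.4  -81.7]
```

Clear above everything; I pull back and up, then take the final look.

Request:
apply_moves(increments=[[0,-15,-16,0,0,0,-0.74],[0,-30,-20,0,0,0,-0.74],[0,-30,-20,0,0,0,-0.74],[0,-30,-20,0,0,0,-0.74],[0,-20,-10,0,0,0,-0.74],[0,0,0,0,0,0,-0.74],[0,0,0,0,0,0,-0.74]])

```text
t: 20.72
eef_pos: [0.4598, 0.1147, 0.2179]
ee_rot: [[-0.001, 0.927, 0.375], [1.0, 0.001, 0.0], [-0.0, 0.375, -0.927]]
force: [-0.7, -0.3, -0.1]
finger_gap: 0.13
```

```bash
python3 -c "
from chk import *
from hexfit import hexfit
from meas import fit,cloud
s=arm.read_state(); print(s['t'],s['eef_pos'],s['qvel'].round(3))
grab('top','top17');grab('scene','scene17')
T=C('top17')
for n in('top17','scene17'): print('tall',hexfit(n,(.669,.1145)))
for n,g,h in(('gn',(.4357,.0835),.15),('gf',(.588,-.040),.15),('sa',(.543,.307),.09)):
  print(n,fit(C('top0'),g,h)[0],fit(T,g,h)[0],fit(C('scene17'),g,h)[0])
for n,g in(('jar',(.667,-.011)),('palm',(.552,-.313)),('sb',(.66,-.15))):
  for t in('top0','top17'): P=cloud(C(t),g,.03); print(n,t,P[:,:2].mean(0).round(4),len(P),P[:,2].max().round(3))
cv2.imwrite('pics/t17c.png',cv2.resize(T.im[140:285,200:390],None,fx=4,fy=4,interpolation=cv2.INTER_CUBIC))
cv2.imwrite('pics/s17c.png',cv2.resize(C('scene17').im[150:310,180:380],None,fx=3.8,fy=3.6))
"
```

```text
20.725 [0.45979515 0.11468305 0.21788607] [-0.002  0.012 -0.018 -0.001  0.007  0.   ]
tall (array([0.669 , 0.1144]), np.float64(33.3), np.float64(0.0012))
tall (array([0.6688, 0.1186]), np.float64(35.8), np.float64(0.00204))
gn [0.4361 0.0823] [0.4362 0.0856] [0.4355 0.0842]
gf [ 0.5884 -0.0413] [ 0.5884 -0.0413] [ 0.587  -0.0382]
sa [0.544  0.3072] [0.5441 0.3073] [0.5434 0.3076]
jar top0 [ 0.6669 -0.0112] 129 0.026
jar top17 [ 0.6669 -0.0112] 126 0.027
palm top0 [ 0.552  -0.3135] 201 0.03
palm top17 [ 0.5515 -0.3136] 204 0.03
sb top0 [ 0.6567 -0.1473] 302 0.093
sb top17 [ 0.6566 -0.1473] 302 0.093
```

View pics/t17c.png

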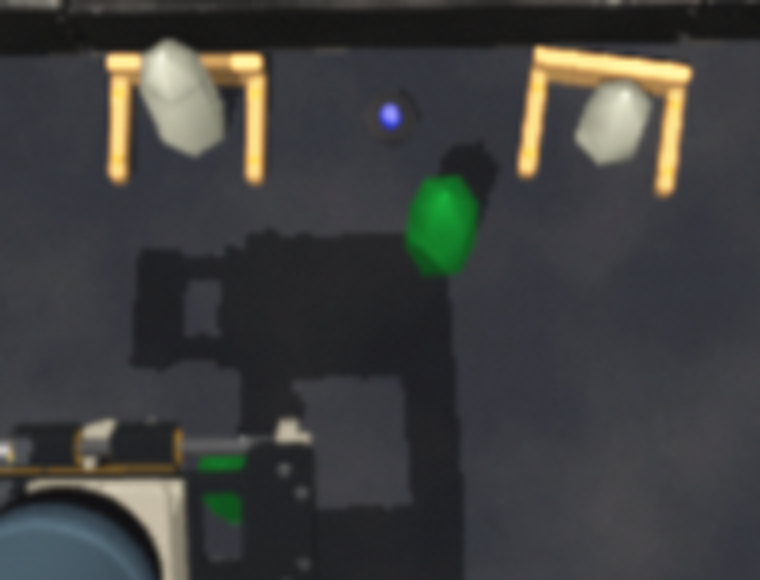

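View pics/s17c.png

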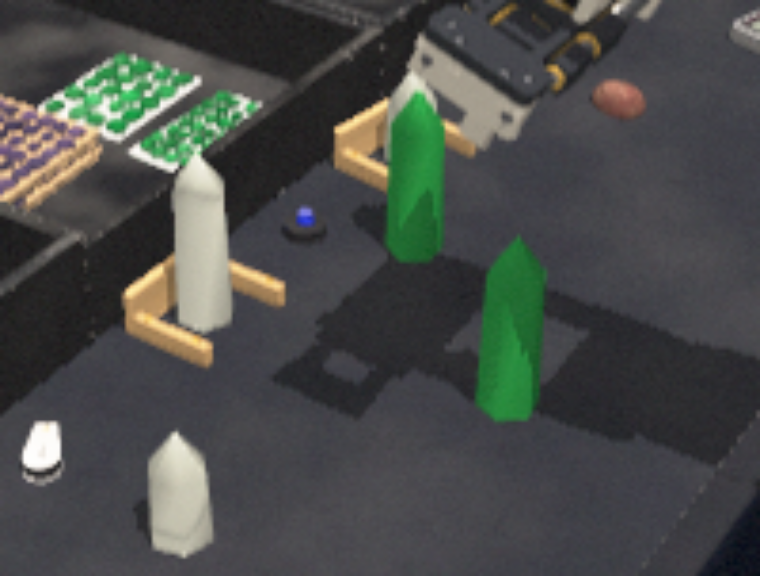

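```bash
python3 -c "
from bench import arm
print(arm.close_job())"
```

```text
the job is handed in; nothing more can be done
None
```

The tall pale tower now stands upright in the empty bay, and I handed the job in at about 21 s of the 67 s allowed. No verdict was reported.

**What I did:** I pushed the tower low with shut, tilted fingers, diagonally between the two green look-alikes to the bay mouth. I then pushed it straight in with the fingers slightly open as a fork, never gripping it. Afterwards I backed the arm off and raised it.

**Last checks (two fixed cameras):**
- **Tower position:** its axis is at about (0.669, 0.114–0.119) m, roughly 25 mm in front of the back wall's inner face. That leaves a gap of about 3 mm, and it is within 4 mm of the bay's centre line. It looks upright.
- **Bystanders:** short towers a and b, the gem jar and the palm stone all read within about 0.5 mm of where they started.
- **Green towers:** the far green tower reads the same as before. The near one reads within about 1 mm in the scene camera. The top view of it is partly hidden by the arm and disagrees by about 3 mm.
- **Arm:** its fingertips are about 250 mm above the table, and wrist force readings stayed within about 3 N at every check.

**Disagreements:**
- **Fingertips:** the cameras put them about 34 mm short of the reported TCP, so I used the measured tip instead.
- **Cameras:** the top and scene cameras differ by about 4 mm on the tower's sideways position.

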